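# Click the detachable handle onto the saucepan

## Robot

A 6-joint arm with a two-finger parallel gripper is mounted at the origin on the work surface. World frame = base frame: x ahead of the robot, y to its left, z up, the work surface at z = 0. Lengths are in m, angles in degrees, forces in N, time in s.
With the tool pointing down it reaches from about 0.35 to 0.875 m from the base axis. Payload 4.2 kg.
Tool frame: the origin (TCP) lies midway between the tips of the shut fingers; the grasp point (between the pads) lies 19 mm behind it; z points along the fingers, y is the direction in which the jaws open and shut (so a half turn about z gives the same grasp; the last joint's range is limited). The gripper opens to 87 mm and grips with 3 to 60 N. Pads are 19 mm wide; open, the fingers measure 117 mm over their backs; the gripper's body (75 mm by 190 mm) begins 51 mm behind the grasp point.
Start: joints at [-59.725, 22.042, 0.453, 0, -68.411, -14.817], TCP at [0.167, -0.602, 0.185] pointing down, gripper open.
Joint ranges: [-179.83, 179.83], [-69.29, 118.12], [-61.27, 80.66], [-181.25, 117.63], [-171.15, -9.14], [-177.46, 177.46]. Speed limits (degrees/s): [159.86, 159.86, 180, 180, 180, 180].

## Interface

Orientations are given as a 3x3 rotation matrix whose columns are the frame's x, y, z axes.
In Python, from station import r gives the robot as it stands.
- The arm moves only by the tool play_rows, never from a script. Its argument "commands" is a list that holds one entry, the list of rows, each a list of 7 numbers: the shift along the world's x, y, z in m, then the turn, a rotation vector about the world's x, y, z in rad, then the closure, from 0 (fully open) to 1 (shut). A call has 1 to 5 rows; each row is the pose to reach, as a shift and turn from the pose commanded when the call began; what a row does not reach only later rows make up. A row lasts 1/10 s, in which the tool goes at most 50 mm and 8.59 degrees, less where a joint would pass 70% of its speed; a pose out of reach is approached as far as the arm can. A call with a gripper value outside its range is refused whole. The fingers move at their own pace and stop on an object; the grip force is fixed at half the most. Time passes only in rows, so rows that repeat a pose let the fingers close. It gives the time, the measured TCP pose, the force and the opening at its end, in the units of the state.
- r.sense(): the state, without advancing time (a new reading comes with each control period).
- r.capture(name): name is "scene" or "top" or "wrist"; returns a dict with "image" (384x512x3 uint8, red, green, blue), "range_z" (384x512 float32, m along the optical axis (not along the pixel's ray), 0 where there is no reading), "intrinsics" (3x3 intrinsics, pixels), "k1" (the pictures are not rectified: a ray, as slopes to the right and down, at radius r is drawn at 1 + k1 r^2 times it, then the intrinsics apply), "extrinsics" (4x4, takes a point from camera to world coordinates); the wrist camera has in their place "mount" (4x4, takes a point from camera to tool coordinates, whose origin is the TCP and whose axes are the flange's). Camera axes: x right, y up, looking along -z (the intrinsics and any distortion apply to the point x, -y, -z); pixel columns grow to the right and rows downward; lengths in m; the calibration is good to about 2 mm. A picture is of the moment at which its call begins: read the wrist's pose just before it.
- r.finish_job(): hands the job in, once; it reports no verdict.
The state is a dict: "time_s": time; "joints": joint angles; "joint_velocities": joint speeds; "effort": joint torques, N m; "tcp_pos": TCP position; "ee_rot": TCP orientation; "wrist_force": force on the tool from outside, world axes, zero at the start; "moment": the same for the moment, N m; "gripper_width": opening from 0.0 (shut) to 1.0 (fully open).
Only numpy, scipy, OpenCV 4.12 (cv2) and the standard library are available. Lean on these libraries where they do the work, as an engineer would, in place of code of your own. Each camera call takes 0.05 s, during which the arm holds its last target. There are 200 camera calls.

## Task

The saucepan's handle has been taken off and lies on the board: put it back on. Slide its tube over the pan's slanting stub, gently and without ramming it, until it sits fully home against the collar, and twist it to one side or the other until the spring button pops up through the hole; then let go. Leave the whisk, jug, jar and colander where they are.

Things in the scene. Friction and masses are not known exactly. Their poses are not given: they have to be found in the camera images.
- pan: steel saucepan, 164 mm across and 90 mm tall with its rest, clipped into a dark steel rest screwed to the plywood board: it does not move. Origin at the centre of the underside of the rest, z up; its level +x axis points to the side from which the stub rises
- stub (a point): foot of the stub, a round aluminium bar 22 mm thick and 46 mm long rising from the pan's side at 30 degrees above level, that does not turn. It starts at a round steel collar 34 mm across, the stop. Origin: centre of the collar's outer face, 106 mm from the pan's axis, 76 mm above the board; +x outwards along the stub, y level, +z square to both, upwards. Fully home, handle's origin is here
- stub_tip (a point): centre of the stub's free end, 46 mm along +x of stub; its last 8 mm taper by 2 mm on each side
- button (a joint): spring button: round-nosed steel pin 7 mm thick, 5 mm proud of the stub's upper side, 22 mm from the collar, but turned about the stub's axis up to 35 degrees to either side of stub's +z; this angle differs each time and is not measured. Value in m: 0 fully out, 0.005 flush (2 N at first, 3 N when flush). The tube's lip cams it down as the tube slides on (3 to 10 N of push)
- handle: loose pan handle, 170 mm long, 0.1 to 0.2 kg, lying hole up: a round steel tube (28 mm outside, 24 mm inside, 1 mm play round the stub, open 55 mm deep), then a black plastic grip 20 mm wide (y), 26 mm high (z -14 to 12), 55 to 155 mm from the mouth, and a wire eye. Origin: centre of the tube's mouth, on its axis, 14 mm above the board; +x from mouth to eye, +z to the side with the hole
- handle_hole (a point): centre of the hole (10 mm along, 9 mm around), at the tube's outer face, 22 mm from the mouth. The button comes up when the tube is home and the handle is twisted about its axis to within some 9 degrees of it. The upper half of the mouth has a lip turned up at 35 degrees, rising about 6 mm
- handle_grip (a point): point on the handle's axis 80 mm from the mouth, near its centre of mass: a good place to take it across its 20 mm width
- whisk: bystander: steel whisk 258 mm long, 58 mm wide, 22 mm high, lying on the board at the other side of the pan from the handle. Origin under the joint of wires and grip; +x towards the wires
- jug: bystander: stainless blender jug, 110 mm across, 190 mm tall, with a handle; origin at the centre of its underside
- jar: bystander: glass jar with a steel screw lid, 84 mm across, 120 mm tall; origin at the centre of its underside
- colander: bystander: orange plastic colander, 180 mm across, 90 mm tall; origin at the centre of its underside

How it is judged (in metres and radians):
On the way:
1. the tube is on the stub and its wall holds the button pressed (value of joint button above 0.0015 m and x of handle in the frame of stub below 0.024 m and angle between the x axis of handle and the x axis of stub, either way round below 0.2 rad), for 0.02 s.
At the end, for the whole second after the job is handed in: The handle is on the stub, at rest: its mouth within 3 mm of the collar and within 4 mm of the stub's axis, its length within 0.12 rad of the stub's, and the button up through the hole (within 1.5 mm of fully out) (value of joint button below 0.0015 m and x of handle in the frame of stub between -0.003 and 0.003 m and y of handle in the frame of stub between -0.004 and 0.004 m and z of handle in the frame of stub between -0.004 and 0.004 m and linear speed of handle below 0.02 m/s and angle between the x axis of handle and the x axis of stub, either way round below 0.12 rad); the robot touches nothing.
It fails at once if the handle is rammed against the pan (contact force above 80 N) (contact force between handle and pan above 80 N).
It fails at once if the whisk is moved by more than 30 mm (distance of whisk from where it was at the start of the episode above 0.03 m).
It fails at once if the jug is moved by more than 30 mm (distance of jug from where it was at the start of the episode above 0.03 m).
It fails at once if the jar is moved by more than 30 mm (distance of jar from where it was at the start of the episode above 0.03 m).
It fails at once if the colander is moved by more than 30 mm (distance of colander from where it was at the start of the episode above 0.03 m).
It also fails if it takes over 72 s, if anything falls off the work surface, if the arm or the gripper's body presses on something with over 40 N, if the wrist force passes 120 N, or if a joint passes its speed limit or range.

## Working session

There is one attempt and no reset: what is moved stays moved. The work goes in short steps, Python scripts to look and compute and a tool call to move; the robot and the scene stay as the last step left them, time stands still between calls to the robot, and variables do not carry over. Pictures are saved under pics/ and viewed, about 8 in all and at most 12, crops included, and the job is handed in when it is done.

Besides the shell and the picture viewer there is one more tool, called after ">>>" in YAML: its name, and indented under it one key for each argument. play_rows: Moves the arm, as the interface text tells. Its arguments: {"type":"object","properties":{"commands":{"type":"array","items":{"type":"array","items":{"type":"array","items":{"type":"number"}}}}},"required":["commands"]}

```bash
ls; mkdir -p pics
cat > h.py <<'E'
import numpy as np, cv2
from station import r
def pts(c, ext):
    K=np.array(c["intrinsics"]);k=c["k1"];d=c["range_z"];h,w=d.shape
    v,u=np.mgrid[:h,:w]
    return unproj(K,k,u,v,d,ext)
def slopes(K,k,u,v):
    a=(np.asarray(u,float)-K[0,2])/K[0,0];b=(np.asarray(v,float)-K[1,2])/K[1,1]
    x,y=a,b
    for _ in range(8):
        s=1+k*(x*x+y*y);x,y=a/s,b/s
    return x,y
def unproj(K,k,u,v,d,ext):
    x,y=slopes(K,k,u,v)
    P=np.stack([x*d,-y*d,-d+0*x],-1)
    return P@ext[:3,:3].T+ext[:3,3]
def cap(n):
    s=r.sense();c=r.capture(n)
    if n=="wrist":
        T=np.eye(4);T[:3,:3]=np.array(s["ee_rot"]);T[:3,3]=s["tcp_pos"]
        E=T@np.array(c["mount"])
    else: E=np.array(c["extrinsics"])
    return c,E
def save(n,img,s=1):
    cv2.imwrite("pics/"+n,cv2.resize(img[:,:,::-1],None,fx=s,fy=s))
E
python3 - <<'E'
from h import *
for n in ("scene","top"):
    c,E=cap(n);save(n+"1.png",c["image"],1.5);np.savez(n+"1.npz",P=pts(c,E),im=c["image"],d=c["range_z"],K=c["intrinsics"],k=c["k1"],E=E)
    print(n,E.round(3).tolist(),c["k1"],np.array(c["intrinsics"]).tolist())
print(r.sense())
E
```

```text
pics
scene [[0.816, -0.446, 0.368, 1.122], [0.578, 0.633, -0.516, -0.806], [-0.003, 0.633, 0.774, 1.286], [0.0, 0.0, 0.0, 1.0]] -0.11870615947220699 [[373.30595201750265, 0.0, 261.45304617210127], [0.0, 373.30595201750265, 189.70642322546448], [0.0, 0.0, 1.0]]
top [[0.008, 0.991, -0.131, 0.372], [-1.0, 0.008, 0.001, -0.003], [0.002, 0.131, 0.991, 1.404], [0.0, 0.0, 0.0, 1.0]] -0.028948958323824533 [[365.11856095737045, 0.0, 258.89801753985375], [0.0, 365.11856095737045, 184.93400441542354], [0.0, 0.0, 1.0]]
{'time_s': 0.1, 'joints': array([-5.97246894e+01,  2.20865231e+01,  3.89538459e-01, -2.52114819e-02,
       -6.84115518e+01, -1.48162612e+01]), 'joint_velocities': array([ 0.02673677, -0.03053089,  0.16860095,  0.20192023,  0.02864966,
        0.05817292]), 'effort': array([-8.16942629e-04, -3.91691637e+01,  1.87933677e+01,  4.23183024e+00,
        1.34453183e-02, -7.00923147e-05]), 'tcp_pos': array([ 0.16644699, -0.60180828,  0.18398075]), 'ee_rot': array([[-9.63864427e-01, -2.66392576e-01, -6.01661631e-04],
       [-2.66393240e-01,  9.63862671e-01,  1.84220681e-03],
       [ 8.91689692e-05,  1.93591620e-03, -9.99998122e-01]]), 'wrist_force': array([ 0.0739522 , -0.78964324,  0.1119954 ]), 'moment': array([ 0.08033625, -0.05770545, -0.00125157]), 'gripper_width': 1.0005172654925971}
```

View pics/top1.png

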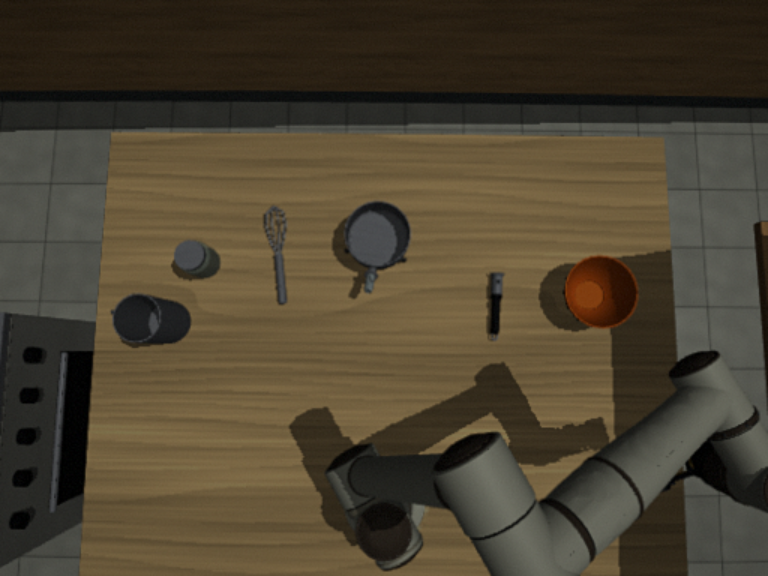

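View pics/scene1.png

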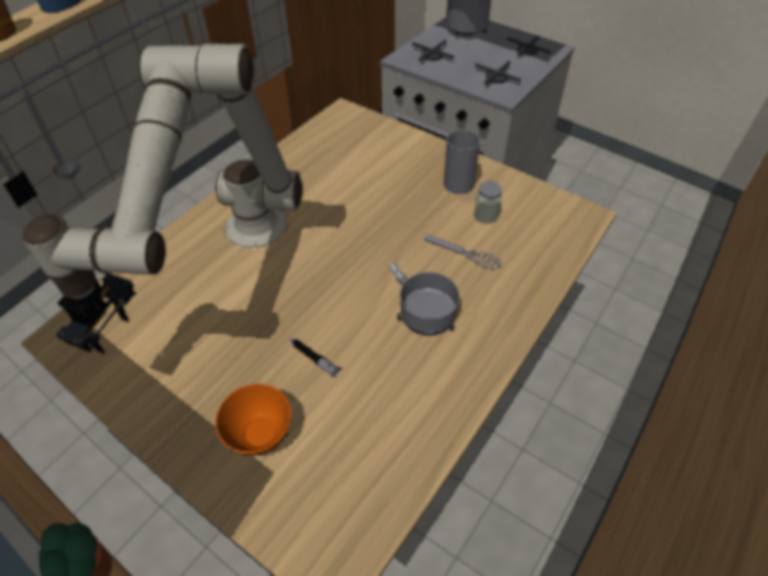

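The top view (1.5x) shows the pan at (377,235), its stub pointing down-image (towards the robot) to (370,285), and the handle with mouth at (497,275) and eye at (492,337). The colander is to its right at (600,292). The scene view agrees. I'll localise them from the depth.

Run:
```python
from h import *
for n,ROI in (("top",(320,345,175,235)),("scene",(190,230,222,255))):
    z=np.load(n+"1.npz");P=z["P"];im=z["im"].astype(int)
    # board height
    u0,u1,v0,v1=ROI
    m=np.zeros(P.shape[:2],bool);m[v0:v1,u0:u1]=1
    sat=im.max(2)-im.min(2)
    print(n,"board z near",np.median(P[m&(sat>40)][:,2]).round(4))
    h=m&(P[...,2]>.008)&(sat<40)
    Q=P[h];c=Q[:,:2].mean(0);_,_,V=np.linalg.svd(Q[:,:2]-c);t=(Q[:,:2]-c)@V[0]
    print(len(Q),"c",c.round(4),"ax",V[0].round(4),t.min().round(3),t.max().round(3),"ends",(c+t.min()*V[0]).round(3),(c+t.max()*V[0]).round(3),"zmax",np.percentile(Q[:,2],[50,90,98]).round(4))
z=np.load("top1.npz");P=z["P"]
m=np.zeros(P.shape[:2],bool);m[125:200,220:285]=1
rim=m&(P[...,2]>.08)
(cx,cy),rad=cv2.minEnclosingCircle(P[rim&(P[...,2]<.097)][:,:2].astype(np.float32))
print("all rim",cx,cy,rad,np.percentile(P[rim][:,2],[5,50,95]))
for v in range(172,196,2):print(v,[tuple((P[v,u]*1000).astype(int)) for u in range(238,256,2) if P[v,u,2]>.02])
```

```text
top board z near -0.0012
288 c [ 0.492  -0.2705] ax [-0.9494  0.314 ] -0.08 0.198 ends [ 0.568 -0.296] [ 0.304 -0.208] zmax [0.024  0.0288 0.033 ]
scene board z near 0.0004
226 c [ 0.4966 -0.2848] ax [ 0.9982 -0.0601] -0.1 0.073 ends [ 0.397 -0.279] [ 0.569 -0.289] zmax [0.0256 0.0304 0.0328]
all rim 0.6250624656677246 0.03566649556159973 0.1146765872836113 [0.08182217 0.08913682 1.4043214 ]
172 [(np.int64(592), np.int64(72), np.int64(91))]
174 [(np.int64(595), np.int64(76), np.int64(24)), (np.int64(587), np.int64(66), np.int64(77)), (np.int64(584), np.int64(57), np.int64(93))]
176 [(np.int64(584), np.int64(60), np.int64(45)), (np.int64(580), np.int64(51), np.int64(72)), (np.int64(578), np.int64(43), np.int64(84)), (np.int64(579), np.int64(36), np.int64(83)), (np.int64(577), np.int64(28), np.int64(90)), (np.int64(578), np.int64(21), np.int64(88)), (np.int64(578), np.int64(14), np.int64(86))]
178 [(np.int64(573), np.int64(43), np.int64(71)), (np.int64(573), np.int64(36), np.int64(71)), (np.int64(574), np.int64(29), np.int64(63)), (np.int64(577), np.int64(22), np.int64(44)), (np.int64(
[... 504 characters left out ...]
int64(550), np.int64(28), np.int64(74))]
186 [(np.int64(540), np.int64(50), np.int64(94)), (np.int64(540), np.int64(42), np.int64(97)), (np.int64(540), np.int64(35), np.int64(95))]
188 [(np.int64(532), np.int64(49), np.int64(102)), (np.int64(532), np.int64(42), np.int64(98)), (np.int64(533), np.int64(35), np.int64(92))]
190 [(np.int64(525), np.int64(49), np.int64(101)), (np.int64(524), np.int64(42), np.int64(105)), (np.int64(526), np.int64(35), np.int64(94))]
192 [(np.int64(518), np.int64(56), np.int64(97)), (np.int64(517), np.int64(49), np.int64(102)), (np.int64(517), np.int64(42), np.int64(105))]
194 [(np.int64(511), np.int64(49), np.int64(94)), (np.int64(511), np.int64(42), np.int64(94))]
```

>>> play_rows:
  commands:
    - [[0.03,0.03,0.012,0,0,-0.066,0],[0.06,0.06,0.024,0,0,-0.131,0],[0.09,0.09,0.036,0,0,-0.197,0],[0.12,0.12,0.048,0,0,-0.262,0],[0.15,0.15,0.06,0,0,-0.328,0]]

```text
time_s: 0.6
tcp_pos: [0.3173, -0.4508, 0.245]
ee_rot: [[-0.998, 0.061, -0.001], [0.061, 0.998, 0.001], [0.001, 0.001, -1.0]]
wrist_force: [0.9, -0.1, 0.9]
gripper_width: 0.998
```

>>> play_rows:
  commands:
    - [[0.033,0.033,0,0,0,0,0],[0.066,0.066,0,0,0,0,0],[0.1,0.1,0,0,0,0,0],[0.133,0.133,0,0,0,0,0],[0.15,0.16,0,0,0,0,0]]

```text
time_s: 1.1
tcp_pos: [0.4684, -0.2902, 0.2442]
ee_rot: [[-0.998, 0.056, -0.001], [0.056, 0.998, 0.001], [0.001, 0.001, -1.0]]
wrist_force: [-0.1, -0.7, -0.9]
gripper_width: 0.999
```

>>> play_rows:
  commands:
    - [[0.02,0.008,0,0,0,0,0],[0.02,0.008,0,0,0,0,0],[0.02,0.008,0,0,0,0,0],[0.02,0.008,0,0,0,0,0]]

```text
time_s: 1.5
tcp_pos: [0.4858, -0.2847, 0.2447]
ee_rot: [[-0.998, 0.059, -0.001], [0.059, 0.998, 0.0], [0.001, 0.0, -1.0]]
wrist_force: [0.4, -0.2, -0.3]
gripper_width: 0.994
```

Run:
```python
from h import *
s=r.sense();print(s["tcp_pos"],s["ee_rot"].round(3).tolist(),s["joints"])
c,E=cap("wrist");save("w1.png",c["image"],1.5);np.savez("w1.npz",P=pts(c,E),im=c["image"],d=c["range_z"],K=c["intrinsics"],k=c["k1"],E=E)
print(E.round(3).tolist())
```

```text
[ 0.48582476 -0.28470397  0.24466924] [[-0.998, 0.059, -0.001], [0.059, 0.998, 0.0], [0.001, 0.0, -1.0]] [-1.38886425e+01  1.39246459e+01 -2.62556178e+00 -6.05472459e-03
 -7.34998484e+01 -7.94919541e+01]
[[0.06, -0.952, -0.302, 0.402], [0.998, 0.057, 0.017, -0.281], [0.001, -0.302, 0.953, 0.444], [0.0, 0.0, 0.0, 1.0]]
```

View pics/w1.png

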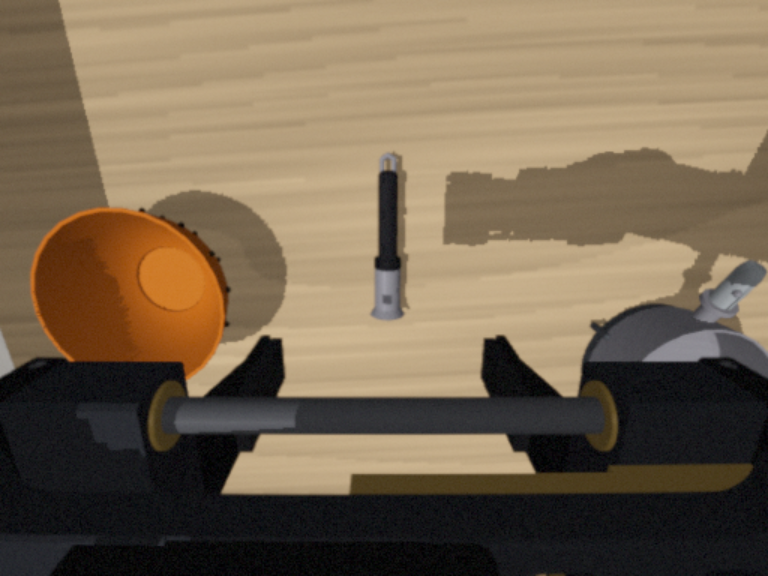

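The wrist view shows the handle at column 388, with its mouth at row 316, hole at (387,300) and eye at row 155. The stub is at the right, with its button near (740,291) and collar near (717,305). I'll measure both here.

```bash
cat >> h.py <<'E'
def plane(K,k,E,u,v,z):
    x,y=slopes(K,k,u,v);d=np.stack([x,-y,-1+0*x],-1)@E[:3,:3].T
    return E[:3,3]+d*((z-E[2,3])/d[...,2])[...,None]
E
python3 - <<'E'
from h import *
z=np.load("w1.npz");P=z["P"];im=z["im"];K,k,E=z["K"],z["k"],z["E"]
hsv=cv2.cvtColor(im,cv2.COLOR_RGB2HSV)
m=np.zeros(P.shape[:2],bool);m[98:216,240:272]=1
print("board",np.median(P[m&(hsv[...,1]>80)&(hsv[...,2]>130)][:,2]))
# row-wise centres by image mask: handle = low saturation or very dark
hm=m&((hsv[...,1]<60)|(hsv[...,2]<50))&(P[...,2]>.008)
rows=[];
for v in range(100,215,6):
    u=np.where(hm[v])[0]
    if len(u)>2:
        q=plane(K,k,E,(u.min()+u.max())/2,np.array(float(v)),.014)
        rows.append(q);print(v,u.min(),u.max(),q.round(4),"zmax",P[v,u,2].max().round(4))
vv=np.where(hm.any(1))[0];print(vv.min(),vv.max())
for v in (vv.min(),vv.max()): print(plane(K,k,E,258.,float(v)*np.ones(()),.014).round(4))
R=np.array(rows);p=np.polyfit(R[:,0],R[:,1],1);print("y=",p, "yaw deg",np.degrees(np.arctan(p[0])))
ho=im[190:212,245:273].astype(int).sum(2);print(ho[::2,::2])
# stub
m=np.zeros(P.shape[:2],bool);m[165:215,455:512]=1
Q=P[m&(P[...,2]>.06)&(P[...,2]<.115)];print(len(Q))
for v in range(172,214,3):print(v,[tuple((P[v,u]*1000).astype(int).tolist()) for u in range(462,512,4) if P[v,u,2]>.05])
E
```

```text
board -0.00017396508073239114
106 253 263 [ 0.4038 -0.2756  0.014 ] zmax 0.0167
112 253 263 [ 0.4125 -0.2761  0.014 ] zmax 0.0169
118 253 264 [ 0.4214 -0.2759  0.014 ] zmax 0.0267
124 253 264 [ 0.4302 -0.2764  0.014 ] zmax 0.0277
130 253 264 [ 0.4393 -0.2769  0.014 ] zmax 0.0265
136 253 263 [ 0.4483 -0.2781  0.014 ] zmax 0.0263
142 253 264 [ 0.4576 -0.2779  0.014 ] zmax 0.0269
148 253 263 [ 0.4669 -0.2792  0.014 ] zmax 0.0269
154 253 264 [ 0.4764 -0.2789  0.014 ] zmax 0.027
160 253 263 [ 0.486  -0.2803  0.014 ] zmax 0.0265
166 253 263 [ 0.4957 -0.2808  0.014 ] zmax 0.0274
172 251 266 [ 0.5056 -0.2805  0.014 ] zmax 0.0267
178 251 266 [ 0.5156 -0.2811  0.014 ] zmax 0.0289
184 250 266 [ 0.5257 -0.2825  0.014 ] zmax 0.0292
190 250 266 [ 0.5359 -0.2831  0.014 ] zmax 0.0291
196 250 265 [ 0.5463 -0.2845  0.014 ] zmax 0.0284
202 250 265 [ 0.5568 -0.2851  0.014 ] zmax 0.0281
208 247 268 [ 0.5675 -0.2857  0.014 ] zmax 0.0298
102 212
[ 0.3981 -0.2753  0.014 ]
[ 0.5748 -0.2852  0.014 ]
y= [-0.06258036 -0.24969199] yaw deg -3.5809206963999136
[[495 499 453 401 443 473 457 432 393 357 270 271 313 
[... 1263 characters left out ...]
 40, 99)]
196 [(547, 23, 65), (546, 26, 69), (544, 27, 75), (541, 26, 84), (540, 29, 86), (538, 30, 92), (536, 29, 99), (536, 34, 100)]
199 [(550, 20, 70), (548, 21, 77), (548, 26, 77), (545, 26, 84), (545, 31, 85), (544, 33, 90), (543, 36, 92), (544, 44, 90)]
202 [(552, 21, 77), (551, 24, 81), (550, 27, 84), (550, 31, 86), (548, 33, 90), (549, 40, 89)]
205 [(561, 25, 65), (556, 20, 79), (554, 22, 84), (554, 27, 85), (555, 33, 85), (554, 38, 86), (557, 47, 82)]
208 [(569, 25, 59), (565, 24, 68), (563, 26, 73), (559, 23, 83), (557, 25, 88), (557, 30, 89), (558, 36, 89), (558, 43, 88)]
211 [(572, 24, 61), (569, 24, 69), (568, 27, 73), (567, 30, 76), (567, 36, 77), (562, 31, 89), (563, 38, 87)]
```

Handle: hole at x≈0.548, mouth ≈(0.570, -0.285), grip point ≈(0.490, -0.280), top at 27-28 mm, which matches the text. I'll look at the stub close up before grasping.

>>> play_rows:
  commands:
    - [[0.007,0.045,0,0,0,0,0],[0.014,0.09,0,0,0,0,0],[0.02,0.135,0,0,0,0,0],[0.025,0.18,0,0,0,0,0],[0.03,0.225,-0.01,0,0,0,0]]

```text
time_s: 2.05
tcp_pos: [0.5171, -0.0586, 0.2366]
ee_rot: [[-0.998, 0.06, 0.004], [0.06, 0.998, 0.0], [-0.004, 0.0, -1.0]]
wrist_force: [0.8, 0.1, 0.7]
gripper_width: 1.001
```

>>> play_rows:
  commands:
    - [[0,0.045,-0.015,0,0,0,0],[0,0.085,-0.03,0,0,0,0],[0,0.095,-0.045,0,0,0,0],[0,0.095,-0.045,0,0,0,0],[0,0.095,-0.045,0,0,0,0]]

```text
time_s: 2.55
tcp_pos: [0.5166, 0.0347, 0.1904]
ee_rot: [[-0.998, 0.059, 0.0], [0.059, 0.998, -0.001], [-0.0, -0.001, -1.0]]
wrist_force: [0.8, 0.1, -0.3]
gripper_width: 0.998
```

Run:
```python
from h import *
s=r.sense();print(s["tcp_pos"],s["ee_rot"].round(3).tolist())
c,E=cap("wrist");np.savez("w2.npz",P=pts(c,E),im=c["image"],d=c["range_z"],K=c["intrinsics"],k=c["k1"],E=E)
save("w2.png",c["image"][110:260,160:360],4)
P=pts(c,E)
m=np.zeros(P.shape[:2],bool);m[110:260,160:360]=1
Q=P[m&(P[...,2]>.05)&(P[...,2]<.125)&(P[...,0]<.56)&(P[...,1]>0)&(P[...,1]<.08)]
print(len(Q),Q.min(0),Q.max(0))
# fit cylinder r=11 elevation 30: params x0,y at ref, azimuth, elev, offset
from scipy.optimize import least_squares
def res(p,Q):
    az,el=p[2:4];d=np.array([-np.cos(az)*np.cos(el),-np.sin(az)*np.cos(el),np.sin(el)])
    w=Q-np.array([.53,p[0],p[1]]);return np.linalg.norm(np.cross(w,d),axis=1)-.011
f=least_squares(res,[.04,.09,0,np.radians(30)],args=(Q,),loss="soft_l1",f_scale=.001)
print(f.x[:2],np.degrees(f.x[2:]),np.abs(f.fun).mean())
```

```text
[0.51660933 0.03474582 0.19039701] [[-0.998, 0.059, 0.0], [0.059, 0.998, -0.001], [-0.0, -0.001, -1.0]]
882 [0.50700111 0.01971147 0.06603567] [0.55995503 0.05306086 0.10742442]
[0.03963478 0.08803096] [-9.07235084 25.79646794] 0.0019603345795558007
```

View pics/w2.png

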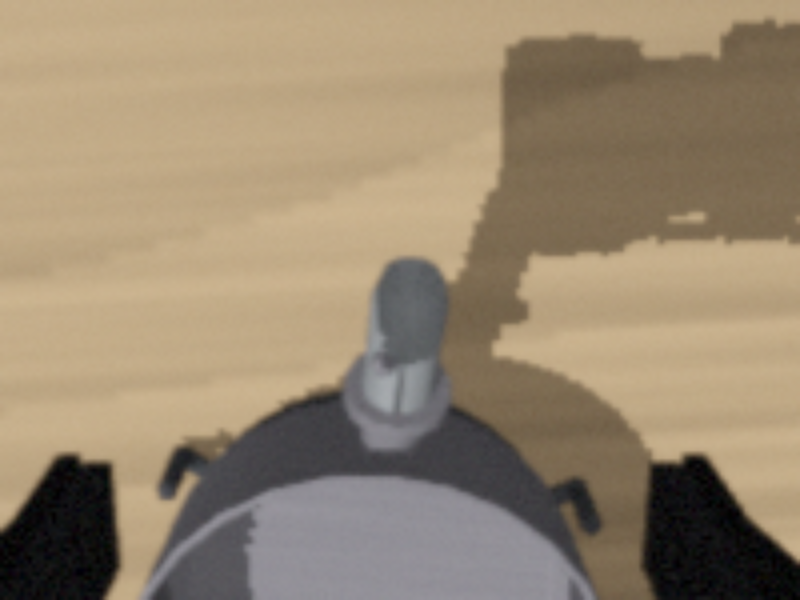

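Crop view 4 (4x, offset 160,110): the stub tip is at (412,262), the collar ring is centred near (397,400), and the gripper's shadow lies on the stub. The button isn't clear. I'll refine the fit with silhouettes and the rim.

Run:
```python
from h import *
from scipy.optimize import least_squares
z=np.load("w2.npz");P=z["P"];im=z["im"];K,k,E=z["K"],z["k"],z["E"]
hsv=cv2.cvtColor(im,cv2.COLOR_RGB2HSV)
# silhouette edges of stub rows: from low saturation mask
L=[];R=[]
for v in range(180,203,2):
    row=(hsv[v,:,1]<70)
    u=np.where(row[240:285])[0]+240
    seg=u[(u>248)&(u<276)]
    print(v,seg.min(),seg.max(),P[v,[seg.min()+2,(seg.min()+seg.max())//2,seg.max()-2]].round(3).tolist()); L.append((seg.min()-.5,v));R.append((seg.max()+.5,v))
L=np.array(L,float);R=np.array(R,float);C=E[:3,3]
rays=lambda a:(lambda x,y:np.stack([x,-y,-1+0*x],-1)@E[:3,:3].T)(*slopes(K,k,a[:,0],a[:,1]))
dl,dr=rays(L),rays(R)
def dist(p,dd,el):  # distance from line to ray
    az=p[1];d=np.array([-np.cos(az)*np.cos(el),-np.sin(az)*np.cos(el),np.sin(el)])
    n=np.cross(dd,d);n/=np.linalg.norm(n,axis=1)[:,None]
    return (np.array([.53,p[0],p[2]])-C)@n.T
def res(p):
    a,b=dist(p,dl,np.radians(30)),dist(p,dr,np.radians(30));s=np.sign(a.mean())
    return np.r_[s*a-.011,-s*b-.011]
f=least_squares(res,[.04,-.15,.092]);print("edges y@.53,az,z",f.x[0],np.degrees(f.x[1]),f.x[2],np.abs(f.fun).mean())
# rim circle from points
for n in ("w2","top1"):
    P=np.load(n+".npz")["P"]
    m=(P[...,2]>.083)&(P[...,2]<.096)&(P[...,0]>.575)&(P[...,0]<.8)&(abs(P[...,1]-.03)<.1)
    Q=P[m][:,:2]
    g=least_squares(lambda p:np.hypot(*(Q-p[:2]).T)-.081,[.66,.03],loss="soft_l1",f_scale=.002);print(n,len(Q),g.x,np.abs(g.fun).mean())
```

```text
180 254 271 [[0.512, 0.036, 0.1], [0.512, 0.042, 0.1], [0.513, 0.05, 0.1]]
182 253 271 [[0.513, 0.034, 0.102], [0.513, 0.042, 0.103], [0.514, 0.05, 0.103]]
184 252 272 [[0.516, 0.033, 0.101], [0.515, 0.042, 0.105], [0.517, 0.051, 0.101]]
186 252 271 [[0.518, 0.033, 0.102], [0.517, 0.041, 0.106], [0.519, 0.049, 0.102]]
188 252 271 [[0.52, 0.033, 0.101], [0.519, 0.04, 0.107], [0.521, 0.049, 0.101]]
190 251 271 [[0.524, 0.031, 0.098], [0.522, 0.04, 0.105], [0.524, 0.049, 0.1]]
192 251 271 [[0.526, 0.031, 0.097], [0.524, 0.04, 0.104], [0.527, 0.049, 0.098]]
194 251 270 [[0.529, 0.031, 0.095], [0.528, 0.039, 0.101], [0.53, 0.048, 0.097]]
196 251 270 [[0.532, 0.031, 0.094], [0.53, 0.039, 0.101], [0.533, 0.048, 0.094]]
198 250 270 [[0.535, 0.03, 0.091], [0.533, 0.039, 0.099], [0.536, 0.048, 0.093]]
200 249 270 [[0.539, 0.028, 0.087], [0.536, 0.038, 0.098], [0.539, 0.048, 0.09]]
202 249 271 [[0.542, 0.028, 0.086], [0.539, 0.039, 0.096], [0.549, 0.05, 0.07]]
edges y@.53,az,z 0.03902745794269017 -7.999759737375995 0.10506500438615286 0.0007020607850180695
w2 882 [0.65492744 0.02168372] 0.0012947020136494605
top1 138 [0.65728937 0.02619255] 0.0012324256861688976
```

Stub estimate: foot (0.5515, 0.0365, 0.076), azimuth ≈7.5° towards +y. The rim gives a pan centre of (0.656, 0.024), so the 106 mm offset checks. A second look in the insertion attitude comes next, with the gripper's shadow shifted.

Run:
```python
from h import *
from scipy.spatial.transform import Rotation as Ro
Rt=np.array([[-.8586,.1305,-.4957],[.113,.9914,.0653],[.5,0,-.866]])
s=r.sense();print(s["ee_rot"])
print(Ro.from_matrix(Rt@s["ee_rot"].T).as_rotvec())
```

```text
[[-9.98234251e-01  5.93861119e-02  1.29258197e-03]
 [ 5.93860000e-02  9.98235086e-01 -1.24848909e-04]
 [-1.29771497e-03 -4.78671845e-05 -9.99999157e-01]]
[ 0.04995272  0.5226285  -0.06981966]
```

>>> play_rows:
  commands:
    - [[0.01,0,0.01,0.01,0.105,-0.014,0],[0.02,0,0.01,0.02,0.21,-0.028,0],[0.03,0,0.01,0.03,0.314,-0.042,0],[0.04,0,0.01,0.04,0.42,-0.056,0],[0.04,0,0.01,0.05,0.523,-0.07,0]]

```text
time_s: 3.1
tcp_pos: [0.5584, 0.0339, 0.2007]
ee_rot: [[-0.857, 0.133, -0.498], [0.114, 0.991, 0.068], [0.502, 0.001, -0.865]]
wrist_force: [-0.4, 0.4, -1.4]
gripper_width: 1.002
```

>>> play_rows:
  commands:
    - [[0,0,0,0,0,0,0],[0,0,0,0,0,0,0],[0,0,0,0,0,0,0]]

```text
time_s: 3.4
tcp_pos: [0.5565, 0.0349, 0.2015]
ee_rot: [[-0.86, 0.13, -0.494], [0.112, 0.991, 0.066], [0.499, 0.001, -0.867]]
wrist_force: [-0.2, 0.9, 0.5]
gripper_width: 0.999
```

Run:
```python
from h import *
s=r.sense();print(s["tcp_pos"],s["ee_rot"].round(3).tolist(),s["joints"])
c,E=cap("wrist");P=pts(c,E);np.savez("w3.npz",P=P,im=c["image"],d=c["range_z"],K=c["intrinsics"],k=c["k1"],E=E)
F=np.array([.5515,.0365,.076]);A=np.array([[-.8586,.1305,.4957],[.113,.9914,-.0653],[.5,0,.866]])
S=(P-F)@A  # stub frame
m=(abs(S[...,1])<.025)&(S[...,2]>0)&(S[...,2]<.03)&(S[...,0]>-.01)&(S[...,0]<.055)
v,u=np.where(m);print("px",u.min(),u.max(),v.min(),v.max(),len(u))
for a in range(-2,50,4):
    q=S[m&(abs(S[...,0]-a/1000)<.002)]
    print(a,len(q),[(int(b),round(float(np.median(q[abs(q[:,1]*1000-b)<1.5][:,2])*1000),1)) for b in range(-15,16,3) if (abs(q[:,1]*1000-b)<1.5).any()])
save("w3.png",c["image"][max(0,v.min()-20):v.max()+20,max(0,u.min()-30):u.max()+30],6)
```

```text
[0.55651887 0.03492685 0.20145028] [[-0.86, 0.13, -0.494], [0.112, 0.991, 0.066], [0.499, 0.001, -0.867]] [  13.45067208   33.10153721   18.59644646  -10.60780143 -103.49861596
 -110.81686527]
px 243 269 189 235 879
-2 88 [(-15, 5.3), (-12, 10.9), (-9, 13.3), (-6, 15.3), (-3, 15.6), (0, 16.2), (3, 15.9), (6, 15.3), (9, 13.7), (12, 11.3), (15, 5.3)]
2 123 [(-15, 4.3), (-12, 6.1), (-9, 8.3), (-6, 10.7), (-3, 11.3), (0, 11.1), (3, 10.9), (6, 10.6), (9, 7.8), (12, 6.6), (15, 3.7)]
6 58 [(-9, 5.5), (-6, 8.1), (-3, 10.6), (0, 10.4), (3, 9.8), (6, 8.7), (9, 6.6), (12, 1.9)]
10 51 [(-9, 5.0), (-6, 8.7), (-3, 10.0), (0, 10.3), (3, 9.9), (6, 9.0), (9, 6.0), (12, 2.2)]
14 57 [(-9, 4.9), (-6, 8.5), (-3, 10.4), (0, 10.8), (3, 10.2), (6, 9.2), (9, 6.2), (12, 2.5)]
18 50 [(-9, 3.7), (-6, 8.9), (-3, 10.1), (0, 10.7), (3, 10.1), (6, 9.3), (9, 6.0), (12, 3.4)]
22 55 [(-9, 7.8), (-6, 13.7), (-3, 12.8), (0, 10.4), (3, 10.2), (6, 8.7), (9, 6.5), (12, 3.9)]
26 63 [(-9, 5.1), (-6, 10.3), (-3, 10.8), (0, 10.4), (3, 10.5), (6, 9.0), (9, 7.2), (12, 2.7)]
30 55 [(-9, 5.0), (-6, 8.0), (-3, 9.7), (0, 10.3), (3, 10.5), (6, 9.5), (9, 6.7), (12, 3.4)]
34 59 [(-9, 4.5), (-6, 8.0), (-3, 9.7), (0, 10.3), (3, 10.2), (6, 9.7), (9, 6.8), (12, 3.4)]
38 63 [(-9, 4.5), (-6, 7.4), (-3, 9.7), (0, 10.5), (3, 10.6), (6, 9.1), (9, 7.0), (12, 4.1)]
42 57 [(-9, 3.5), (-6, 7.7), (-3, 9.0), (0, 9.7), (3, 9.4), (6, 8.2), (9, 5.7), (12, 2.5)]
46 69 [(-9, 2.6), (-6, 4.8), (-3, 7.2), (0, 8.0), (3, 8.9), (6, 5.7), (9, 3.9)]
```

View pics/w3.png

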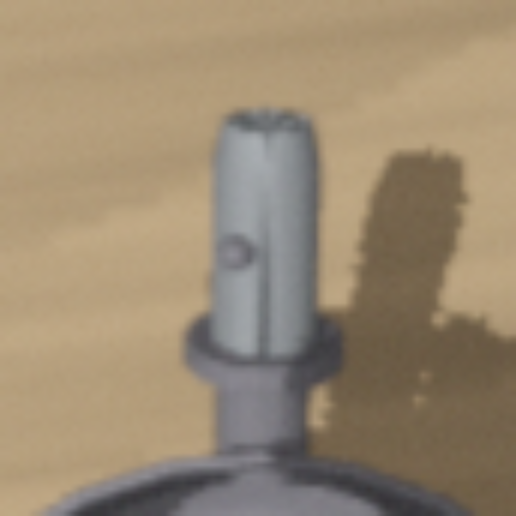

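The view shows the stub centred in the crop at x≈265 and the button at (237,252), left of centre. From depth it is 22 mm from the collar and about 23° off +z towards -y (a positive turn about the stub's axis). The stub frame estimate holds within about 0.5 mm (azimuth nearer 8.3°). Going back to take the handle.

>>> play_rows:
  commands:
    - [[-0.01,-0.045,0.01,-0.01,-0.105,0.014,0],[-0.02,-0.09,0.01,-0.02,-0.21,0.028,0],[-0.03,-0.135,0.01,-0.03,-0.314,0.042,0],[-0.04,-0.18,0.01,-0.04,-0.42,0.056,0],[-0.05,-0.225,0,-0.05,-0.523,0.07,0]]

```text
time_s: 3.95
tcp_pos: [0.5067, -0.1909, 0.2039]
ee_rot: [[-0.998, 0.055, 0.012], [0.055, 0.998, -0.003], [-0.013, -0.002, -1.0]]
wrist_force: [0.8, 0.1, -0.9]
gripper_width: 1.003
```

>>> play_rows:
  commands:
    - [[-0.006,-0.045,-0.02,0,0,0,0],[-0.012,-0.09,-0.04,0,0,0,0],[-0.017,-0.091,-0.08,0,0,0,0],[-0.017,-0.091,-0.12,0,0,0,0],[-0.017,-0.091,-0.14,0,0,0,0]]

```text
time_s: 4.45
tcp_pos: [0.487, -0.2799, 0.0587]
ee_rot: [[-0.998, 0.059, -0.002], [0.059, 0.998, 0.001], [0.002, 0.001, -1.0]]
wrist_force: [0.2, 0.3, 0.3]
gripper_width: 1.001
```

>>> play_rows:
  commands:
    - [[0,0,-0.02,0,0,0,0],[0,0,-0.035,0,0,0,0],[0,0,-0.045,0,0,0,0],[0,0,-0.053,0,0,0,0],[0,0,-0.055,0,0,0,0]]

```text
time_s: 4.95
tcp_pos: [0.4895, -0.2802, 0.0052]
ee_rot: [[-0.998, 0.058, 0.001], [0.058, 0.998, -0.0], [-0.001, -0.0, -1.0]]
wrist_force: [-0.1, 0.3, -0.4]
gripper_width: 0.998
```

Run:
```python
from h import *
s=r.sense();print(s["tcp_pos"],s["ee_rot"].round(3).tolist(),s["wrist_force"],s["joints"])
c,E=cap("wrist");P=pts(c,E)
T=(P-s["tcp_pos"])@s["ee_rot"]
m=(P[...,2]>.008)&(P[...,2]<.035)&(abs(T[...,1])<.03)&(T[...,0]>-.02)&(T[...,0]<.1)
for a in range(-15,90,8):
    q=T[m&(abs(T[...,0]-a/1000)<.004)]
    if len(q):print(a,len(q),q[:,1].min().round(4),q[:,1].max().round(4),q[:,1].mean().round(4),np.percentile(q[:,2],5).round(4))
save("w4.png",c["image"],1)
```

```text
[ 0.48950534 -0.28015557  0.00520643] [[-0.998, 0.058, 0.001], [0.058, 0.998, -0.0], [-0.001, -0.0, -1.0]] [-0.10295132  0.25156201 -0.37501732] [-1.33234359e+01  2.72427010e+01 -2.07809252e+01  2.41079948e-03
 -4.19451694e+01 -7.99905671e+01]
-15 440 -0.0154 0.0134 -0.001 -0.0234
-7 264 -0.0104 0.009 -0.0008 -0.0215
1 276 -0.0103 0.0089 -0.0008 -0.0217
9 279 -0.0101 0.0087 -0.0006 -0.0216
17 298 -0.0107 0.0093 -0.001 -0.0216
25 317 -0.0106 0.0093 -0.0007 -0.0216
33 323 -0.0105 0.0091 -0.0006 -0.0215
41 337 -0.0104 0.009 -0.0007 -0.0215
49 343 -0.0102 0.0089 -0.0007 -0.0215
57 353 -0.0101 0.0094 -0.0006 -0.0216
65 393 -0.0106 0.0094 -0.0006 -0.0216
73 338 -0.0105 0.0092 -0.0007 -0.0212
81 181 -0.0087 0.0074 -0.0007 -0.012
89 193 -0.0086 0.0073 -0.0006 -0.012
```

>>> play_rows:
  commands:
    - [[0,0,0,0,0,0,1],[0,0,0,0,0,0,1],[0,0,0,0,0,0,1],[0,0,0,0,0,0,1],[0,0,0,0,0,0,1]]

```text
time_s: 5.5
tcp_pos: [0.4897, -0.2804, 0.0051]
ee_rot: [[-0.998, 0.058, 0.0], [0.058, 0.998, -0.0], [-0.0, -0.0, -1.0]]
wrist_force: [-0.0, -0.6, -0.8]
gripper_width: 0.631
```

>>> play_rows:
  commands:
    - [[0,0,0,0,0,0,1],[0,0,0,0,0,0,1],[0,0,0,0,0,0,1],[0,0,0,0,0,0,1],[0,0,0,0,0,0,1]]

```text
time_s: 6.0
tcp_pos: [0.4896, -0.2804, 0.0049]
ee_rot: [[-0.998, 0.058, 0.0], [0.058, 0.998, 0.0], [-0.0, 0.0, -1.0]]
wrist_force: [-0.1, 0.2, 0.1]
gripper_width: 0.172
```

```bash
cat > hm.py <<'E'
from h import *
def held():
    s=r.sense();print(s["tcp_pos"],s["ee_rot"].round(3).tolist(),s["wrist_force"],s["moment"],s["gripper_width"])
    c,E=cap("wrist");P=pts(c,E)
    T=(P-s["tcp_pos"])@s["ee_rot"]
    m=(T[...,2]>-.04)&(T[...,2]<-.006)&(abs(T[...,1])<.02)&(T[...,0]>0)&(T[...,0]<.1)
    for a in range(13,90,12):
        q=T[m&(abs(T[...,0]-a/1000)<.004)]
        if len(q):print(a,len(q),q[:,1].min().round(4),q[:,1].max().round(4),q[:,1].mean().round(4),np.percentile(q[:,2],10).round(4))
E
python3 -c "
from hm import *
held()"
```

```text
[ 0.4896164  -0.28035399  0.00494308] [[-0.998, 0.058, 0.0], [0.058, 0.998, 0.0], [-0.0, 0.0, -1.0]] [-0.10079996  0.22301269  0.05107113] [-0.07297439 -0.01310494  0.02097643] 0.17160130363460852
13 337 -0.0174 0.0152 -0.0005 -0.0382
25 305 -0.0105 0.0092 -0.0004 -0.0216
37 330 -0.0104 0.009 -0.0007 -0.0216
49 353 -0.0102 0.0096 -0.0005 -0.0217
61 362 -0.01 0.0094 -0.0004 -0.0215
73 343 -0.0098 0.0091 -0.0004 -0.0212
85 241 -0.0086 0.008 -0.0003 -0.012
```

>>> play_rows:
  commands:
    - [[0,0,0,0,0,0,1],[0,0,0,0,0,0,1],[0,0,0.01,0,0,0,1],[0,0,0.03,0,0,0,1],[0,0,0.05,0,0,0,1]]

```text
time_s: 6.55
tcp_pos: [0.4895, -0.2804, 0.056]
ee_rot: [[-0.998, 0.058, -0.0], [0.058, 0.998, -0.0], [0.0, -0.0, -1.0]]
wrist_force: [-0.2, 0.4, -0.2]
gripper_width: 0.003
```

>>> play_rows:
  commands:
    - [[0,0.02,0.02,0,0,0,1],[0,0.05,0.05,0,0,0,1],[0,0.08,0.08,0,0,0,1],[0,0.08,0.1,0,0,0,1],[0,0.08,0.1,0,0,0,1]]

```text
time_s: 7.05
tcp_pos: [0.4921, -0.2001, 0.1594]
ee_rot: [[-0.998, 0.056, 0.009], [0.056, 0.998, -0.002], [-0.009, -0.001, -1.0]]
wrist_force: [0.9, -0.1, -0.3]
gripper_width: 0.007
```

Run:
```python
from hm import *
held()
from scipy.spatial.transform import Rotation as Ro
s=r.sense()
az=np.radians(8.3);c=np.cos(np.pi/6)
d=np.array([-c*np.cos(az),c*np.sin(az),.5]);y=np.array([np.sin(az),np.cos(az),0]);up=np.cross(d,y)
up=-up if up[2]<0 else up
F=np.array([.5515,.0365,.076])+.0006*y-.0005*up
Rt=np.stack([d,y,np.cross(d,y)],1)
th=np.radians(23);Rr=Ro.from_rotvec(d*th).as_matrix()@Rt
print("F",F,"d",d,"up",up)
R0=s["ee_rot"]
print("tilt rv",Ro.from_matrix(Rt@R0.T).as_rotvec(),"roll rv",d*th,"tot",Ro.from_matrix(Rr@R0.T).as_rotvec())
mouth=np.array([-.0805,0,-.0091])
for name,R in(("flat",Rt),("rolled",Rr)):
    for x in (.09,.05,.0):
        print(name,x,(F+x*d-R@mouth).round(4))
```

```text
[ 0.4920592  -0.20012473  0.15938502] [[-0.998, 0.056, 0.009], [0.056, 0.998, -0.002], [-0.009, -0.001, -1.0]] [ 0.87318785 -0.11417783 -0.26283755] [-0.04873794 -0.02138625  0.02230923] 0.007422186807322047
13 52 -0.0097 0.0076 -0.0013 -0.0396
F [0.55133923 0.0371298  0.07556699] d [-0.85695447  0.12501614  0.5       ] up [ 0.49476289 -0.0721781   0.8660254 ]
tilt rv [ 0.05352053  0.52556332 -0.08553485] roll rv [-0.34400357  0.05018469  0.20071286] tot [-0.33753925  0.55762346  0.01975777]
flat 0.09 [0.4007 0.0591 0.1529]
flat 0.05 [0.435  0.0541 0.1329]
flat 0.0 [0.4779 0.0479 0.1079]
rolled 0.09 [0.4006 0.0555 0.1536]
rolled 0.05 [0.4348 0.0505 0.1336]
rolled 0.0 [0.4777 0.0443 0.1086]
```

The fingers shut fully, so the handle wasn't held. I'll look before going on.

Run:
```python
from h import *
s=r.sense();print(s["tcp_pos"],s["gripper_width"])
c,E=cap("wrist");np.savez("w5.npz",P=pts(c,E),im=c["image"],K=c["intrinsics"],k=c["k1"],E=E)
c2,E2=cap("scene");a=cv2.resize(c["image"],None,fx=1.2,fy=1.2)[:, :][:460]
b=cv2.resize(c2["image"][180:290,150:330],None,fx=3,fy=3)[:330]
w4=cv2.imread("pics/w4.png")[:,:,::-1]
im=np.zeros((600,800,3),np.uint8)
im[:300,:400]=cv2.resize(c["image"],(400,300));im[:300,400:]=cv2.resize(w4,(400,300));im[300:,:490]=cv2.resize(c2["image"][180:290,150:330],(490,300))
save("m5.png",im)
```

```text
[ 0.49062576 -0.2001304   0.15709197] 0.005050123066280208
```

View pics/m5.png

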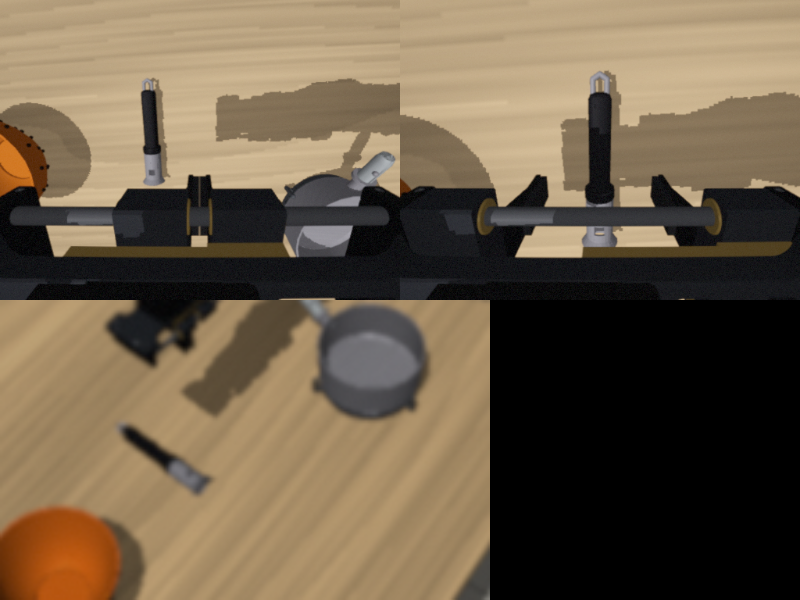

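The panels show the handle unmoved on the board and the fingers shut. I'll check where the fingertips really are in the tool frame.

Run:
```python
from h import *
s=r.sense();z=np.load("w5.npz");P=z["P"];T=(P-s["tcp_pos"])@s["ee_rot"]
for v in range(220,310,6):print(v,[tuple((T[v,u]*1000).round().astype(int).tolist()) for u in (244,250,255,260,266)])
```

```text
220 [(-74, -16, 154), (-74, -7, 154), (-75, 0, 156), (-74, 7, 154), (-75, 15, 155)]
226 [(10, -7, -45), (8, -4, -41), (8, 0, -40), (8, 3, -42), (10, 6, -45)]
232 [(10, -7, -54), (8, -3, -50), (9, 0, -52), (8, 3, -51), (10, 6, -53)]
238 [(10, -7, -61), (8, -3, -59), (8, 0, -58), (8, 3, -58), (9, 6, -61)]
244 [(10, -6, -68), (8, -3, -66), (7, 0, -63), (8, 2, -66), (10, 6, -68)]
250 [(10, -6, -74), (8, -3, -71), (3, 0, -64), (8, 2, -72), (10, 5, -75)]
256 [(10, -6, -82), (8, -3, -78), (8, 0, -78), (8, 2, -78), (10, 5, -81)]
262 [(9, -6, -86), (9, -3, -85), (8, 0, -84), (8, 2, -84), (29, 3, -117)]
268 [(32, -4, -124), (32, -2, -124), (32, 0, -124), (32, 1, -124), (32, 3, -124)]
274 [(31, -4, -127), (31, -2, -126), (31, 0, -127), (31, 1, -127), (31, 3, -127)]
280 [(30, -4, -128), (30, -2, -128), (29, 0, -127), (29, 1, -127), (29, 3, -127)]
286 [(28, -4, -128), (27, -2, -128), (27, 0, -128), (27, 1, -127), (27, 3, -128)]
292 [(-2, -6, -93), (-5, -3, -90), (-6, 0, -88), (-5, 2, -89), (5, 4, -103)]
298 [(-5, -6, -95), (-9, -3, -89), (-8, 0, -90), (-9, 2, -89), (3, 4, -103)]
304 [(-7, -6, -95), (83, -1, -202), (-219, 0, 154), (-220, 8, 155), (0, 4, -104)]
```

The camera puts the real fingertips about 36–40 mm behind the reported TCP, while the board and the lateral position agree. So the fingers closed above the 26 mm handle. I'll pin down the tip depth.

Run:
```python
from h import *
s=r.sense();z=np.load("w5.npz");P=z["P"];T=(P-s["tcp_pos"])@s["ee_rot"]
for v in range(219,228):print(v,[tuple((T[v,u]*1000).round(1).tolist()) for u in (250,252,255,258,260)])
# same tips through the top camera: highest/lowest not visible; use scene camera
c,E=cap("scene");P=pts(c,E);T=(P-s["tcp_pos"])@s["ee_rot"]
m=(abs(T[...,1])<.03)&(abs(T[...,0])<.03)&(T[...,2]<.05)&(T[...,2]>-.1)
Q=T[m];print(len(Q));print(Q[np.argsort(-Q[:,2])][:25:2].round(3).tolist())
```

```text
219 [(-72.8, -7.3, 154.3), (-73.2, -4.5, 155.1), (-72.8, -0.2, 154.3), (-73.1, 4.0, 154.9), (-72.3, 6.8, 153.2)]
220 [(-74.2, -7.3, 154.0), (-74.1, -4.5, 153.8), (-75.0, -0.2, 155.8), (-74.6, 4.0, 154.9), (-74.3, 6.9, 154.3)]
221 [(-75.5, -7.3, 153.5), (-75.5, -4.5, 153.3), (-76.4, -0.2, 155.4), (-75.7, 4.0, 153.9), (-76.2, 6.9, 154.9)]
222 [(-78.2, -7.3, 156.0), (-77.5, -4.5, 154.4), (-77.6, -0.2, 154.7), (-77.5, 4.1, 154.4), (-77.2, 6.9, 153.8)]
223 [(-79.8, -7.3, 156.0), (-79.2, -4.5, 154.7), (-78.7, -0.2, 153.7), (-79.4, 4.1, 155.3), (-79.8, 6.9, 156.0)]
224 [(-80.5, -7.3, 154.2), (-80.6, -4.5, 154.5), (-80.6, -0.2, 154.4), (-80.5, 4.1, 154.3), (-80.7, 6.9, 154.7)]
225 [(8.3, -3.6, -40.7), (8.3, -2.3, -40.7), (8.3, -0.4, -40.5), (7.6, 1.5, -39.0), (8.1, 2.8, -40.1)]
226 [(8.0, -3.6, -41.4), (7.9, -2.3, -41.2), (7.5, -0.4, -40.4), (8.2, 1.5, -42.0), (8.4, 2.8, -42.3)]
227 [(8.1, -3.6, -43.1), (8.3, -2.3, -43.6), (8.5, -0.4, -44.1), (7.9, 1.5, -42.8), (8.3, 2.8, -43.7)]
36
[[0.011, -0.008, -0.037], [-0.004, -0.007, -0.042], [-0.01, 0.003, -0.042], [0.004, -0.009, -0.044], [-0.008, -0.0, -0.044], [-0.012, 0.007, -0.046], [0.007, -0.01, -0.048], [-0.003, -0.01, -0.05], [-0.009, 0.0, -0.051], [-0.008, -0.009, -0.053], [-0.008, 0.001, -0.055], [-0.009, -0.005, -0.055], [-0.01, 0.006, -0.058]]
```

Both cameras agree: the real tips are 39–40 mm behind the reported TCP, so I'll carry that offset. Regrasping with the reported z at about -0.034.

>>> play_rows:
  commands:
    - [[0,-0.02,0,0,0,0,0],[0,-0.04,0,0,0,0,0],[0,-0.06,-0.02,0,0,0,0],[0,-0.08,-0.04,0,0,0,0],[0,-0.08,-0.06,0,0,0,0]]

```text
time_s: 7.75
tcp_pos: [0.4885, -0.2825, 0.0926]
ee_rot: [[-0.998, 0.062, -0.002], [0.061, 0.998, 0.0], [0.002, 0.0, -1.0]]
wrist_force: [0.5, 0.5, -0.2]
gripper_width: 0.373
```

>>> play_rows:
  commands:
    - [[0,0,-0.02,0,0,0,0],[0,0,-0.04,0,0,0,0],[0,0,-0.06,0,0,0,0],[0,0,-0.08,0,0,0,0],[0,0,-0.09,0,0,0,0]]

```text
time_s: 8.25
tcp_pos: [0.4872, -0.2802, 0.0018]
ee_rot: [[-0.998, 0.06, -0.006], [0.06, 0.998, 0.002], [0.006, 0.001, -1.0]]
wrist_force: [0.4, 0.3, 0.5]
gripper_width: 0.836
```

>>> play_rows:
  commands:
    - [[0,0,-0.01,0,0,0,0],[0,0,-0.02,0,0,0,0],[0,0,-0.027,0,0,0,0],[0,0,-0.033,0,0,0,0],[0,0,-0.036,0,0,0,0]]

```text
time_s: 8.75
tcp_pos: [0.4896, -0.2803, -0.0314]
ee_rot: [[-0.998, 0.058, -0.0], [0.058, 0.998, 0.0], [0.0, 0.0, -1.0]]
wrist_force: [0.2, 0.8, -0.5]
gripper_width: 1.0
```

>>> play_rows:
  commands:
    - [[0,0,-0.002,0,0,0,1],[0,0,-0.002,0,0,0,1],[0,0,-0.002,0,0,0,1],[0,0,-0.002,0,0,0,1],[0,0,-0.002,0,0,0,1]]

```text
time_s: 9.25
tcp_pos: [0.4898, -0.2804, -0.0328]
ee_rot: [[-0.998, 0.058, 0.001], [0.058, 0.998, -0.0], [-0.001, -0.0, -1.0]]
wrist_force: [-0.9, -1.1, 0.3]
gripper_width: 0.629
```

>>> play_rows:
  commands:
    - [[0,0,0,0,0,0,1],[0,0,0,0,0,0,1],[0,0,0,0,0,0,1],[0,0,0,0,0,0,1],[0,0,0,0,0,0,1]]

```text
time_s: 9.75
tcp_pos: [0.4896, -0.2803, -0.0331]
ee_rot: [[-0.998, 0.058, -0.0], [0.058, 0.998, 0.0], [0.0, 0.0, -1.0]]
wrist_force: [-0.1, 0.4, 0.4]
gripper_width: 0.227
```

>>> play_rows:
  commands:
    - [[0,0,0,0,0,0,1],[0,0,0,0,0,0,1],[0,0,0,0,0,0,1]]

```text
time_s: 10.05
tcp_pos: [0.4896, -0.2804, -0.0331]
ee_rot: [[-0.998, 0.058, 0.0], [0.058, 0.998, 0.0], [-0.0, 0.0, -1.0]]
wrist_force: [0.5, 0.5, 0.1]
gripper_width: 0.227
```

Opening is 19.7 mm, so the handle is held. Lifting.

>>> play_rows:
  commands:
    - [[0,0,0.01,0,0,0,1],[0,0,0.03,0,0,0,1],[0,0,0.06,0,0,0,1],[0,0,0.1,0,0,0,1],[0,0,0.13,0,0,0,1]]

```text
time_s: 10.55
tcp_pos: [0.49, -0.2806, 0.0997]
ee_rot: [[-0.998, 0.058, 0.002], [0.058, 0.998, -0.001], [-0.002, -0.001, -1.0]]
wrist_force: [0.6, -0.5, -1.7]
gripper_width: 0.227
```

>>> play_rows:
  commands:
    - [[0,0,0.03,0,0,0,1],[0,0,0.05,0,0,0,1],[0,0,0.05,0,0,0,1],[0,0,0.05,0,0,0,1]]

```text
time_s: 10.95
tcp_pos: [0.489, -0.28, 0.1466]
ee_rot: [[-0.998, 0.059, -0.0], [0.059, 0.998, 0.001], [0.0, 0.001, -1.0]]
wrist_force: [-0.4, 0.7, -2.3]
gripper_width: 0.226
```

```bash
cat > hm.py <<'E'
from h import *
def held():
    s=r.sense();print(s["time_s"],s["tcp_pos"],s["ee_rot"].round(4).tolist(),s["wrist_force"].round(1),s["moment"].round(2),s["gripper_width"])
    c,E=cap("wrist");P=pts(c,E);T=(P-s["tcp_pos"])@s["ee_rot"]
    m=(T[...,2]>-.085)&(T[...,2]<-.03)&(abs(T[...,1])<.02)&(T[...,0]>0)&(T[...,0]<.1)
    for a in range(25,98,8):
        q=T[m&(abs(T[...,0]-a/1000)<.004)]
        if len(q):print(a,len(q),q[:,1].min().round(4),q[:,1].max().round(4),q[:,1].mean().round(4),np.percentile(q[:,2],10).round(4))
    return s,c,E,P,T
E
python3 - <<'E'
from hm import *
held()
s=r.sense()
c,E=cap("scene");P=pts(c,E);T=(P-s["tcp_pos"])@s["ee_rot"]
m=(abs(T[...,1])<.02)&(T[...,0]>-.11)&(T[...,0]<.1)&(T[...,2]<-.02)&(T[...,2]>-.08)
for a in range(-96,100,8):
    q=T[m&(abs(T[...,0]-a/1000)<.004)]
    if len(q):print(a,len(q),q[:,1:].min(0).round(4),q[:,1:].max(0).round(4))
print("minx",T[m][:,0].min())
E
```

```text
10.95 [ 0.48901019 -0.27995478  0.14659824] [[-0.9983, 0.0587, -0.0001], [0.0587, 0.9983, 0.0009], [0.0002, 0.0009, -1.0]] [-0.4  0.7 -2.3] [-0.01 -0.02 -0.01] 0.226291402087187
25 462 -0.0105 0.009 -0.0008 -0.0595
33 486 -0.0109 0.0089 -0.001 -0.0595
41 506 -0.0108 0.0088 -0.001 -0.0595
49 530 -0.0106 0.0091 -0.0008 -0.0595
57 563 -0.011 0.009 -0.0008 -0.0595
65 582 -0.0109 0.0088 -0.001 -0.0595
73 575 -0.0107 0.0087 -0.0008 -0.059
81 295 -0.0093 0.0074 -0.0011 -0.0498
89 309 -0.0092 0.0073 -0.0009 -0.0499
-80 19 [-0.018  -0.0655] [ 0.0152 -0.0337]
-72 23 [-0.0162 -0.0651] [ 0.0126 -0.0345]
-64 21 [-0.0152 -0.0643] [ 0.0101 -0.0341]
-56 12 [-0.016  -0.0643] [ 0.0071 -0.0488]
-48 17 [-0.0163 -0.0654] [ 0.0122 -0.0361]
-40 21 [-0.0158 -0.0642] [ 0.0109 -0.0353]
-32 15 [-0.0153 -0.065 ] [ 0.0085 -0.0405]
-24 18 [-0.0149 -0.067 ] [ 0.0091 -0.044 ]
-16 11 [-0.0151 -0.0665] [ 0.0112 -0.0467]
-8 29 [-0.0192 -0.0754] [ 0.0186 -0.042 ]
0 3 [-0.0193 -0.0575] [-0.0051 -0.0425]
8 4 [-0.02  -0.077] [ 0.0106 -0.0484]
minx -0.08008108972786614
```

The handle sits level in the grip: axis at tool z≈-47 mm, y≈-0.9 mm by camera. Now computing the pre-insertion and insertion poses.

```bash
cat > ins.py <<'E'
from hm import *
from scipy.spatial.transform import Rotation as Ro
az=np.radians(8.3);cc=np.cos(np.pi/6)
d=np.array([-cc*np.cos(az),cc*np.sin(az),.5]);y=np.array([np.sin(az),np.cos(az),0]);up=-np.cross(d,y)*-1
up=np.cross(d,y);up=up if up[2]>0 else -up
F=np.array([.5515,.0365,.076])+.00025*y-.0005*up
A=np.stack([d,y,up],1)              # stub axes (z up)
Rt=np.stack([d,y,np.cross(d,y)],1)  # tool, unrolled
mouth=np.array([-.0805,-.0007,-.0473])
def tool(th):return Ro.from_rotvec(d*np.radians(th)).as_matrix()@Rt
def goal(x,th):return F+x*d-tool(th)@mouth
def delta(x,th,s=None):
    s=s or r.sense();return goal(x,th)-s["tcp_pos"],Ro.from_matrix(tool(th)@s["ee_rot"].T).as_rotvec()
def where():
    s=r.sense();M=s["tcp_pos"]+s["ee_rot"]@mouth
    R=A.T@s["ee_rot"]
    print(s["time_s"],"mouth in stub mm",((M-F)@A*1000).round(2),"axis err deg",np.degrees(np.arccos(np.clip(R[0,0],-1,1))).round(2),"x-axis",R[:,0].round(4),"roll",np.degrees(np.arctan2(R[2,1],R[1,1])).round(2),
     "F",(s["wrist_force"]@A).round(1),"M",s["moment"].round(2),"w",round(s["gripper_width"],3))
    return s
E
python3 - <<'E'
from ins import *
print(np.linalg.det(A),up)
where()
for x in(.09,.055,.0):print(x,goal(x,23).round(4),[q.round(4) for q in delta(x,23)])
E
```

```text
-1.0000000000000002 [ 0.49476289 -0.0721781   0.8660254 ]
11.05 mouth in stub mm [   3.05 -316.21  132.96] axis err deg 30.18 x-axis [ 0.8644 -0.0861 -0.4953] roll -2.41 F [-1.5 -0.1 -1.1] M [-0.06 -0.05  0.01] w 0.23
0.09 [0.3809 0.0436 0.1229] [array([-0.1074,  0.3234, -0.0223]), array([-0.3388,  0.5503,  0.0229])]
0.055 [0.4109 0.0392 0.1054] [array([-0.0774,  0.3191, -0.0398]), array([-0.3388,  0.5503,  0.0229])]
0.0 [0.4581 0.0324 0.0779] [array([-0.0303,  0.3122, -0.0673]), array([-0.3388,  0.5503,  0.0229])]
```

Sign check: the button lies towards world -y, so the twist about d is -23°. Fixing that.

```bash
sed -i 's/np.arctan2(R\[2,1\]/np.arctan2(-R[2,1]/' ins.py
python3 - <<'E'
from ins import *
print("up rolled",(-tool(-23)[:,2]).round(3),"d",d.round(4))
for x in(.09,.055,.0):print(x,goal(x,-23).round(4),[q.round(4) for q in delta(x,-23)])
E
```

```text
up rolled [ 0.399 -0.453  0.797] d [-0.857  0.125  0.5  ]
0.09 [0.3865 0.0801 0.1233] [array([-0.1018,  0.36  , -0.0219]), array([ 0.4413,  0.4715, -0.1885])]
0.055 [0.4165 0.0758 0.1058] [array([-0.0718,  0.3556, -0.0394]), array([ 0.4413,  0.4715, -0.1885])]
0.0 [0.4637 0.0689 0.0783] [array([-0.0247,  0.3487, -0.0669]), array([ 0.4413,  0.4715, -0.1885])]
```

>>> play_rows:
  commands:
    - [[-0.02,0.026,0.006,0.088,0.094,-0.038,1],[-0.04,0.052,0.012,0.177,0.189,-0.075,1],[-0.06,0.078,0.018,0.265,0.283,-0.113,1],[-0.08,0.104,0.024,0.353,0.377,-0.151,1],[-0.1,0.13,0.03,0.4413,0.4715,-0.1885,1]]

```text
time_s: 11.55
tcp_pos: [0.3892, -0.1494, 0.1764]
ee_rot: [[-0.856, 0.328, -0.4], [0.125, 0.882, 0.455], [0.502, 0.339, -0.796]]
wrist_force: [-0.8, 0.1, -2.5]
gripper_width: 0.232
```

>>> play_rows:
  commands:
    - [[0,0.04,0,0,0,0,1],[0,0.08,-0.01,0,0,0,1],[-0.001,0.12,-0.02,0,0,0,1],[-0.001,0.16,-0.03,0,0,0,1],[-0.002,0.2,-0.04,0,0,0,1]]

```text
time_s: 12.05
tcp_pos: [0.387, 0.051, 0.1353]
ee_rot: [[-0.857, 0.327, -0.398], [0.127, 0.883, 0.451], [0.499, 0.336, -0.799]]
wrist_force: [1.9, -0.0, -1.2]
gripper_width: 0.227
```

>>> play_rows:
  commands:
    - [[0,0.03,-0.012,0,0,0,1],[0,0.03,-0.012,0,0,0,1],[0,0.03,-0.012,0,0,0,1],[0,0.03,-0.012,0,0,0,1]]

```text
time_s: 12.45
tcp_pos: [0.3876, 0.0789, 0.1245]
ee_rot: [[-0.858, 0.326, -0.397], [0.127, 0.883, 0.451], [0.498, 0.337, -0.799]]
wrist_force: [0.8, -0.2, -1.0]
gripper_width: 0.228
```

Run:
```python
from ins import *
s=where();print(s["joints"].round(1))
print([q.round(4) for q in delta(.09,-23)],[q.round(4) for q in delta(.05,-23)])
held()
c,E=cap("scene");save("s6.png",c["image"][130:250,200:340],5)
```

```text
12.45 mouth in stub mm [89.62 -1.13  1.88] axis err deg 0.17 x-axis [ 1.      0.0016 -0.0025] roll -22.89 F [-1.3 -0.1 -0.5] M [-1.21 -1.08 -0.05] w 0.228
[   6.9   20.3  -11.7  -30.   -82.3 -100.8]
[array([-0.0011,  0.0012, -0.0012]), array([0.0028, 0.0021, 0.0005])] [array([ 0.0332, -0.0038, -0.0212]), array([0.0028, 0.0021, 0.0005])]
12.45 [0.38763378 0.07890225 0.1245144 ] [[-0.858, 0.3259, -0.3971], [0.1268, 0.8834, 0.4511], [0.4978, 0.3367, -0.7993]] [ 0.8 -0.2 -1. ] [-1.21 -1.08 -0.05] 0.2275597539722006
25 456 -0.0109 0.0091 -0.0009 -0.0599
33 491 -0.0108 0.0091 -0.0009 -0.0599
41 507 -0.0106 0.0089 -0.0008 -0.06
49 525 -0.0105 0.0087 -0.0009 -0.0601
57 571 -0.0108 0.0092 -0.0007 -0.06
65 585 -0.0107 0.009 -0.0009 -0.06
73 578 -0.0105 0.0088 -0.0008 -0.0595
81 286 -0.0092 0.0075 -0.0011 -0.0503
89 308 -0.0091 0.0073 -0.0008 -0.0504
```

View pics/s6.png

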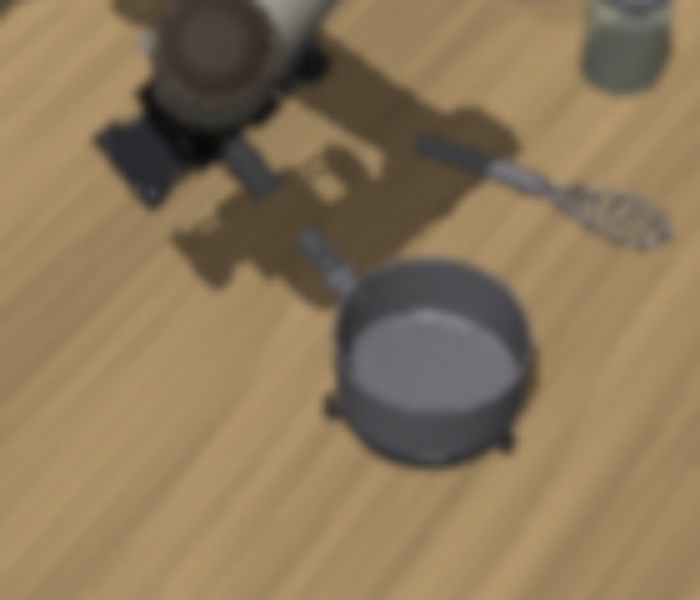

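The scene crop shows the tube (275,190) lined up with the stub tip (310,235), with a gap between them. The pose readings are noisy by about 1 mm, so I'll average several before correcting.

```bash
cat >> ins.py <<'E'
mouth=np.array([-.0805,-.0007,-.0476])
def avg(n=8):
    S=[]
    for _ in range(n):
        S.append(r.sense());r.capture("wrist")
    s=dict(S[-1]);P=np.array([q["tcp_pos"] for q in S]);s["tcp_pos"]=P.mean(0)
    s["ee_rot"]=Ro.from_matrix([q["ee_rot"] for q in S]).mean().as_matrix()
    f=np.mean([q["wrist_force"] for q in S],0)
    M=s["tcp_pos"]+s["ee_rot"]@mouth
    print("std mm",(P.std(0)*1000).round(2),"mouth",((M-F)@A*1000).round(2),"F",(f@A).round(2),"x",(A.T@s["ee_rot"])[:,0].round(4))
    return s
E
python3 - <<'E'
from ins import *
s=avg(8)
for x in (.09,.05):print([q.round(4).tolist() for q in delta(x,-23,s)])
E
```

```text
std mm [0.07 0.22 0.07] mouth [89.79 -1.1   2.7 ] F [-0.87  0.27 -1.42] x [ 1.      0.0018 -0.0034]
[[-0.0014, 0.0012, -0.0019], [0.0021, 0.0032, 0.0012]]
[[0.0329, -0.0038, -0.0219], [0.0021, 0.0032, 0.0012]]
```

>>> play_rows:
  commands:
    - [[-0.0014,0.0012,-0.0019,0.0021,0.0032,0.0012,1],[0.007,0,-0.007,0.0021,0.0032,0.0012,1],[0.016,-0.0013,-0.012,0.0021,0.0032,0.0012,1],[0.0245,-0.0026,-0.017,0.0021,0.0032,0.0012,1],[0.0329,-0.0038,-0.0219,0.0021,0.0032,0.0012,1]]

```text
time_s: 13.45
tcp_pos: [0.4214, 0.0757, 0.1022]
ee_rot: [[-0.857, 0.325, -0.4], [0.124, 0.883, 0.453], [0.501, 0.338, -0.797]]
wrist_force: [0.2, 0.2, -2.3]
gripper_width: 0.227
```

>>> play_rows:
  commands:
    - [[0,0,0,0,0,0,1],[0,0,0,0,0,0,1],[0,0,0,0,0,0,1]]

```text
time_s: 13.75
tcp_pos: [0.4203, 0.0758, 0.1031]
ee_rot: [[-0.857, 0.325, -0.4], [0.124, 0.883, 0.453], [0.5, 0.338, -0.797]]
wrist_force: [-0.8, -0.3, -2.1]
gripper_width: 0.225
```

Run:
```python
from ins import *
s=avg(6)
for x in (.05,.038,.0):print([q.round(4).tolist() for q in delta(x,-23,s)])
held()
c,E=cap("scene");a=cv2.resize(c["image"][150:210,230:290],(480,480))
c,E=cap("top");b=cv2.resize(c["image"][150:210,220:280],(480,480)) if 0 else cv2.resize(c["image"][165:205,225:265],(320,480))
save("s7.png",np.hstack([a,b]))
```

```text
std mm [0.04 0.01 0.08] mouth [ 5.042e+01  6.500e-01 -3.000e-02] F [-0.55 -0.06 -1.8 ] x [ 1.     -0.0012  0.    ]
[[0.0003, -0.0006, -0.0002], [-0.0003, 0.0, -0.0013]]
[[0.0106, -0.0021, -0.0062], [-0.0003, 0.0, -0.0013]]
[[0.0432, -0.0068, -0.0252], [-0.0003, 0.0, -0.0013]]
14.05 [0.42044052 0.07587731 0.10330897] [[-0.8572, 0.3251, -0.3994], [0.1238, 0.883, 0.4528], [0.4999, 0.3387, -0.7971]] [-0.9  0.5 -2.2] [-1.17 -1.06  0.02] 0.22855106473067793
25 458 -0.0109 0.0091 -0.001 -0.0599
33 496 -0.0108 0.0091 -0.0009 -0.0599
41 502 -0.0106 0.0089 -0.0009 -0.06
49 524 -0.0104 0.0092 -0.0009 -0.06
57 576 -0.0109 0.0092 -0.0008 -0.0599
65 583 -0.0108 0.009 -0.0009 -0.0599
73 578 -0.0105 0.0088 -0.0008 -0.0595
81 288 -0.0092 0.0074 -0.0011 -0.0503
89 310 -0.0091 0.0073 -0.0008 -0.0504
```

View pics/s7.png

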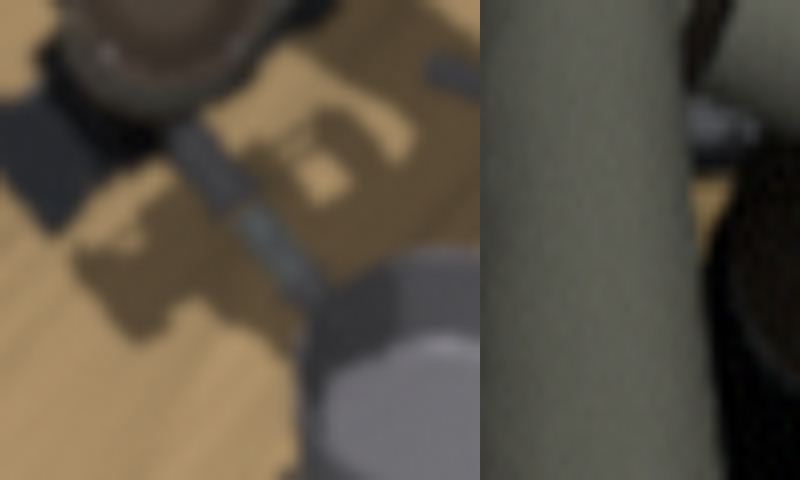

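The left crop shows the tube mouth right at the stub tip (240,205) and coaxial with it; the arm hides this in the top view. Entering slowly while watching the force.

>>> play_rows:
  commands:
    - [[0.003,-0.001,-0.0017,0,0,0,1],[0.0055,-0.0014,-0.0032,0,0,0,1],[0.008,-0.0018,-0.0047,0,0,0,1],[0.0106,-0.0021,-0.0062,0,0,0,1],[0.0106,-0.0021,-0.0062,0,0,0,1]]

```text
time_s: 14.7
tcp_pos: [0.4313, 0.0737, 0.0965]
ee_rot: [[-0.857, 0.326, -0.4], [0.124, 0.883, 0.453], [0.501, 0.338, -0.797]]
wrist_force: [-0.5, 0.1, -1.6]
gripper_width: 0.228
```

Run:
```python
from ins import *
s=avg(5);where()
for x in (.030,):print([q.round(4).tolist() for q in delta(x,-23,s)])
```

```text
std mm [0.12 0.02 0.14] mouth [37.59  0.07 -0.31] F [-0.69 -0.03 -1.65] x [ 1.e+00 -1.e-03  6.e-04]
14.95 mouth in stub mm [37.81  0.1  -0.14] axis err deg 0.07 x-axis [ 1.0e+00 -1.1e-03  3.0e-04] roll -22.97 F [-1.8  0.8 -1. ] M [-1.18 -1.09 -0.01] w 0.23
[[0.0067, -0.0009, -0.0036], [-0.0001, -0.0006, -0.0011]]
```

>>> play_rows:
  commands:
    - [[0.0017,-0.0003,-0.001,0,0,0,1],[0.0034,-0.0005,-0.002,0,0,0,1],[0.0051,-0.0008,-0.003,0,0,0,1],[0.0069,-0.001,-0.004,0,0,0,1],[0.0086,-0.0013,-0.005,0,0,0,1]]

```text
time_s: 15.45
tcp_pos: [0.4399, 0.0724, 0.0917]
ee_rot: [[-0.857, 0.325, -0.4], [0.124, 0.883, 0.453], [0.5, 0.338, -0.797]]
wrist_force: [-0.8, 0.1, -2.7]
gripper_width: 0.227
```

Run:
```python
from ins import *
s=avg(4);where()
```

```text
std mm [0.12 0.02 0.08] mouth [ 2.742e+01  2.000e-02 -2.600e-01] F [-0.96 -0.3  -2.09] x [ 1.e+00 -1.e-03  5.e-04]
15.65 mouth in stub mm [27.65  0.   -0.25] axis err deg 0.07 x-axis [ 1.e+00 -1.e-03  6.e-04] roll -22.97 F [-1.2  0.4 -1.2] M [-1.22 -1.04  0.03] w 0.229
```

Free so far. Next the lip cams the button; 1.5 mm per row.

>>> play_rows:
  commands:
    - [[0.0013,-0.0002,-0.0008,0,0,0,1],[0.0026,-0.0004,-0.0015,0,0,0,1],[0.0039,-0.0006,-0.0023,0,0,0,1],[0.0051,-0.0008,-0.003,0,0,0,1],[0.0064,-0.0009,-0.0038,0,0,0,1]]

```text
time_s: 16.15
tcp_pos: [0.446, 0.0714, 0.0882]
ee_rot: [[-0.857, 0.325, -0.4], [0.124, 0.883, 0.453], [0.501, 0.338, -0.797]]
wrist_force: [-0.6, -0.6, 1.6]
gripper_width: 0.228
```

Run:
```python
from ins import *
s=avg(3);held()
```

```text
std mm [0.19 0.07 0.03] mouth [20.11 -0.07 -0.07] F [ 0.79 -0.84  0.33] x [ 1.0e+00 -1.2e-03  4.0e-04]
16.3 [0.44647155 0.0712887  0.08817297] [[-0.8573, 0.3251, -0.3992], [0.1242, 0.8831, 0.4525], [0.4996, 0.3383, -0.7974]] [ 0.7 -1.1  0.5] [-1.21 -0.98  0.05] 0.2265563507784664
25 451 -0.0109 0.0091 -0.001 -0.0599
33 497 -0.0109 0.0091 -0.0008 -0.06
41 507 -0.0106 0.0089 -0.0009 -0.0598
49 525 -0.0105 0.0092 -0.0009 -0.0597
57 567 -0.0109 0.0092 -0.0007 -0.0599
65 594 -0.0107 0.009 -0.0009 -0.0597
73 570 -0.0105 0.0088 -0.0008 -0.0593
81 282 -0.0093 0.0074 -0.001 -0.0501
89 308 -0.0091 0.0074 -0.0008 -0.0501
```

>>> play_rows:
  commands:
    - [[0.0013,-0.0002,-0.0008,0,0,0,1],[0.0026,-0.0004,-0.0015,0,0,0,1],[0.0039,-0.0006,-0.0023,0,0,0,1],[0.0051,-0.0008,-0.003,0,0,0,1],[0.0064,-0.0009,-0.0038,0,0,0,1]]

```text
time_s: 16.85
tcp_pos: [0.4533, 0.0705, 0.0841]
ee_rot: [[-0.858, 0.325, -0.398], [0.124, 0.883, 0.453], [0.499, 0.339, -0.798]]
wrist_force: [-0.0, -1.8, 0.9]
gripper_width: 0.229
```

Run:
```python
from ins import *
s=avg(3);held()
```

```text
std mm [0.15 0.01 0.1 ] mouth [11.8   0.07  0.09] F [-0.77 -1.04  0.65] x [ 1.0e+00 -5.0e-04 -1.4e-03]
17.0 [0.45349759 0.07050691 0.08393723] [[-0.8578, 0.3252, -0.398], [0.1248, 0.883, 0.4526], [0.4986, 0.3386, -0.798]] [ 1.5 -1.2  0.1] [-1.32 -1.34 -0.2 ] 0.22499696545832218
25 458 -0.0109 0.0092 -0.0009 -0.0598
33 496 -0.0108 0.0091 -0.0009 -0.0599
41 510 -0.0106 0.0089 -0.0009 -0.0599
49 522 -0.0105 0.0087 -0.0009 -0.0598
57 570 -0.0108 0.0092 -0.0008 -0.0597
65 586 -0.0107 0.009 -0.0009 -0.0598
73 575 -0.0106 0.0088 -0.0009 -0.0592
81 286 -0.0092 0.0075 -0.001 -0.0501
89 309 -0.0091 0.0074 -0.0008 -0.0501
```

The button is riding inside the tube (the side force shifted by about 3 N). Continuing towards the collar.

>>> play_rows:
  commands:
    - [[0.0013,-0.0002,-0.0008,0,0,0,1],[0.0026,-0.0004,-0.0015,0,0,0,1],[0.0039,-0.0006,-0.0023,0,0,0,1],[0.0051,-0.0008,-0.003,0,0,0,1],[0.0064,-0.0009,-0.0038,0,0,0,1]]

```text
time_s: 17.55
tcp_pos: [0.459, 0.0697, 0.0803]
ee_rot: [[-0.857, 0.325, -0.4], [0.124, 0.883, 0.453], [0.5, 0.338, -0.797]]
wrist_force: [0.3, -2.3, 0.4]
gripper_width: 0.229
```

>>> play_rows:
  commands:
    - [[0.0009,-0.0001,-0.0005,0,0,0,1],[0.0017,-0.0003,-0.001,0,0,0,1],[0.0017,-0.0003,-0.001,0,0,0,1]]

```text
time_s: 17.85
tcp_pos: [0.4618, 0.0697, 0.0787]
ee_rot: [[-0.858, 0.326, -0.397], [0.125, 0.883, 0.453], [0.498, 0.339, -0.798]]
wrist_force: [4.9, 0.5, -5.1]
gripper_width: 0.232
```

Run:
```python
from ins import *
s=avg(3)
```

```text
std mm [0.02 0.01 0.02] mouth [ 1.95  0.39 -0.29] F [-6.97  0.99 -1.98] x [ 1.    -0.    -0.002]
```

The button's side load has vanished and the handle is being drawn inwards, so the button is entering the hole. On to the collar in 1 mm steps.

>>> play_rows:
  commands:
    - [[0.0009,-0.0001,-0.0005,0,0,0,1],[0.0017,-0.0003,-0.001,0,0,0,1],[0.0017,-0.0003,-0.001,0,0,0,1]]

```text
time_s: 18.3
tcp_pos: [0.4618, 0.0692, 0.0785]
ee_rot: [[-0.856, 0.325, -0.401], [0.123, 0.883, 0.453], [0.501, 0.338, -0.796]]
wrist_force: [3.5, 0.2, -1.9]
gripper_width: 0.229
```

Run:
```python
from ins import *
s=avg(3);held()
```

```text
std mm [0.01 0.01 0.01] mouth [ 1.65  0.05 -0.6 ] F [-3.57  0.91 -0.85] x [ 1.     -0.0014  0.0015]
18.45 [0.46183734 0.06919644 0.07855436] [[-0.8565, 0.3254, -0.4006], [0.1236, 0.883, 0.4528], [0.5011, 0.3383, -0.7965]] [ 1.8 -0.2 -2.4] [-1.33 -1.69 -0.28] 0.22925711694902087
25 451 -0.0109 0.0091 -0.0009 -0.0599
33 490 -0.0108 0.0091 -0.0009 -0.0599
41 512 -0.0106 0.0089 -0.0009 -0.06
49 525 -0.0105 0.0087 -0.0009 -0.06
57 569 -0.0109 0.0092 -0.0009 -0.06
65 587 -0.0107 0.009 -0.0009 -0.0601
73 579 -0.0105 0.0088 -0.0009 -0.0595
81 277 -0.0092 0.0075 -0.0009 -0.0505
89 312 -0.0091 0.0073 -0.0008 -0.0505
```

>>> play_rows:
  commands:
    - [[0.0009,-0.0001,-0.0005,0,0,0,1],[0.0009,-0.0001,-0.0005,0,0,0,1],[0.0009,-0.0001,-0.0005,0,0,0,1]]

```text
time_s: 18.8
tcp_pos: [0.4626, 0.069, 0.0781]
ee_rot: [[-0.856, 0.325, -0.401], [0.123, 0.883, 0.453], [0.501, 0.338, -0.796]]
wrist_force: [-0.3, -0.4, -1.7]
gripper_width: 0.232
```

Run:
```python
from ins import *
s=avg(3)
F_=np.array
c,E=cap("scene");save("s8.png",cv2.resize(c["image"][155:205,240:300],(720,600)))
```

```text
std mm [0.07 0.01 0.04] mouth [ 0.65 -0.01 -0.59] F [-0.6  -0.18 -1.61] x [ 1.     -0.0013  0.0015]
```

View pics/s8.png

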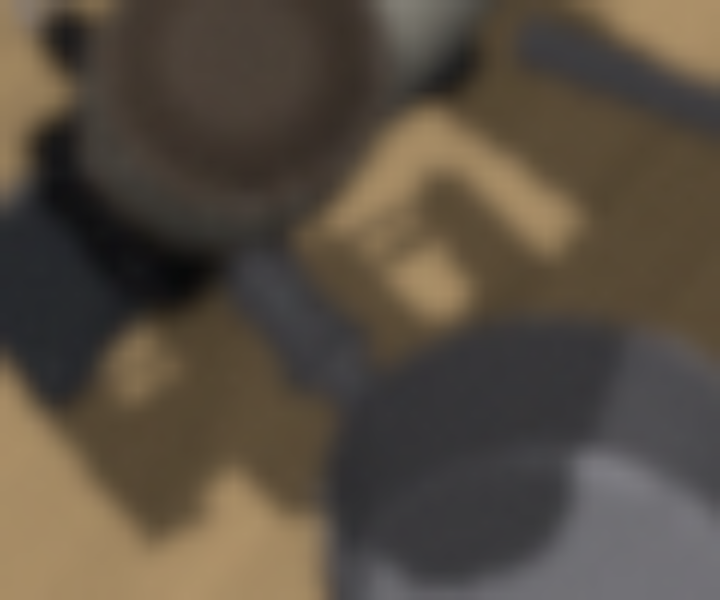

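Viewed: the tube reaches the collar at the pan's wall (340,375). The force is back at its free baseline with an estimated 0.65 mm to go, so I'll keep nudging until the collar is felt.

>>> play_rows:
  commands:
    - [[0.0009,-0.0001,-0.0005,0,0,0,1],[0.0009,-0.0001,-0.0005,0,0,0,1],[0.0009,-0.0001,-0.0005,0,0,0,1]]

```text
time_s: 19.3
tcp_pos: [0.4632, 0.0689, 0.0777]
ee_rot: [[-0.856, 0.325, -0.402], [0.123, 0.883, 0.453], [0.502, 0.338, -0.796]]
wrist_force: [-2.3, 0.9, 0.4]
gripper_width: 0.227
```

```bash
python3 -c "
from ins import *
avg(3)"
```

```text
std mm [0.17 0.04 0.03] mouth [-0.28  0.1  -0.52] F [2.68 0.26 0.  ] x [ 1.     -0.0016  0.0016]
```

>>> play_rows:
  commands:
    - [[0.0009,-0.0001,-0.0005,0,0,0,1],[0.0009,-0.0001,-0.0005,0,0,0,1],[0.0009,-0.0001,-0.0005,0,0,0,1]]

```text
time_s: 19.75
tcp_pos: [0.4636, 0.069, 0.0777]
ee_rot: [[-0.856, 0.325, -0.403], [0.122, 0.883, 0.453], [0.503, 0.338, -0.795]]
wrist_force: [-5.5, 0.9, 4.8]
gripper_width: 0.231
```

```bash
python3 -c "
from ins import *
avg(3)"
```

```text
std mm [0.01 0.01 0.  ] mouth [-0.43  0.17 -0.57] F [6.82 0.06 1.23] x [ 1.     -0.0026  0.0035]
```

The collar is felt (x force +7 N, position stopped at -0.4 mm). I'll relax slightly, release and back off to inspect.

>>> play_rows:
  commands:
    - [[-0.0004,0,0.0003,0,0,0,1],[-0.0004,0,0.0003,0,0,0,1],[-0.0004,0,0.0003,0,0,0,0],[-0.0004,0,0.0003,0,0,0,0],[-0.0004,0,0.0003,0,0,0,0]]

```text
time_s: 20.4
tcp_pos: [0.4658, 0.0687, 0.077]
ee_rot: [[-0.858, 0.325, -0.398], [0.125, 0.883, 0.453], [0.498, 0.339, -0.798]]
wrist_force: [0.4, -0.1, 0.3]
gripper_width: 0.415
```

>>> play_rows:
  commands:
    - [[0,0,0,0,0,0,0],[0,0,0,0,0,0,0],[0,0,0,0,0,0,0],[0,0,0,0,0,0,0],[0,0,0,0,0,0,0]]

```text
time_s: 20.9
tcp_pos: [0.4646, 0.0688, 0.0772]
ee_rot: [[-0.857, 0.325, -0.4], [0.124, 0.883, 0.453], [0.5, 0.338, -0.797]]
wrist_force: [-0.2, -0.3, 0.3]
gripper_width: 0.87
```

>>> play_rows:
  commands:
    - [[0,0,0,0,0,0,0],[0.004,-0.0045,0.008,0,0,0,0],[0.012,-0.0136,0.024,0,0,0,0],[0.024,-0.0272,0.048,0,0,0,0],[0.04,-0.0453,0.08,0,0,0,0]]

```text
time_s: 21.4
tcp_pos: [0.5041, 0.0231, 0.158]
ee_rot: [[-0.856, 0.326, -0.402], [0.123, 0.883, 0.452], [0.502, 0.338, -0.796]]
wrist_force: [0.5, 0.5, 0.2]
gripper_width: 1.001
```

>>> play_rows:
  commands:
    - [[0.01,-0.02,0.02,0,0,0,0],[0.03,-0.04,0.04,0,0,0,0],[0.03,-0.04,0.04,0,0,0,0],[0.03,-0.04,0.04,0,0,0,0]]

```text
time_s: 21.8
tcp_pos: [0.5349, -0.0169, 0.1975]
ee_rot: [[-0.857, 0.326, -0.399], [0.125, 0.883, 0.453], [0.5, 0.339, -0.797]]
wrist_force: [0.6, -0.5, -0.8]
gripper_width: 1.0
```

Run:
```python
from ins import *
s=where()
c,E=cap("wrist");P=pts(c,E);S=(P-F)@A
m=(abs(S[...,1])<.02)&(S[...,2]>-.02)&(S[...,2]<.03)&(S[...,0]>-.02)&(S[...,0]<.18)
v,u=np.where(m);print(u.min(),u.max(),v.min(),v.max())
save("w9.png",c["image"][max(0,v.min()-15):v.max()+25,max(0,u.min()-25):u.max()+25],4)
# height over the tube's surface, by angle (from up toward world -y) and x
ang=np.degrees(np.arctan2(-S[...,1],S[...,2]));rad=np.hypot(S[...,1],S[...,2])*1000
for a in range(0,50,4):print(a,[(b,round(float(np.median(rad[m&(abs(S[...,0]*1000-a)<2)&(abs(ang-b)<5)])),1)) for b in range(-40,80,10) if (m&(abs(S[...,0]*1000-a)<2)&(abs(ang-b)<5)).any()])
g=m&(S[...,0]>.06)
for a in range(60,170,15):
    q=S[m&(abs(S[...,0]*1000-a)<4)];print(a,len(q),q.min(0).round(4) if len(q) else"",q.max(0).round(4) if len(q) else "")
```

```text
21.8 mouth in stub mm [-12.19 -74.7  144.97] axis err deg 0.03 x-axis [ 1.e+00 -3.e-04 -5.e-04] roll -23.03 F [-1.  -0.4 -0.4] M [-0.95 -0.85  0.04] w 1.0
250 287 86 256
0 [(-40, 16.5), (-30, 16.9), (-20, 16.5), (-10, 16.9), (0, 16.5), (10, 16.3), (20, 16.8), (30, 16.8), (40, 16.7), (50, 16.6), (60, 16.8), (70, 16.9)]
4 [(-40, 18.7), (-30, 19.8), (-20, 19.1), (-10, 20.2), (0, 19.2), (10, 19.1), (20, 19.5), (30, 18.4), (40, 19.5), (50, 19.5), (60, 19.2), (70, 18.6)]
8 [(-40, 16.0), (-30, 17.3), (-20, 17.0), (-10, 16.7), (0, 17.1), (10, 17.5), (20, 16.4), (30, 16.3), (40, 16.2), (50, 17.1), (60, 16.5), (70, 15.5)]
12 [(-40, 14.6), (-30, 14.5), (-20, 14.4), (-10, 14.9), (0, 14.9), (10, 15.1), (20, 14.2), (30, 14.1), (40, 14.2), (50, 14.5), (60, 14.4), (70, 14.0)]
16 [(-40, 14.1), (-30, 14.6), (-20, 13.9), (-10, 14.7), (0, 15.0), (10, 14.1), (20, 14.0), (30, 14.1), (40, 13.8), (50, 14.6), (60, 14.6), (70, 13.9)]
20 [(-40, 14.2), (-30, 14.1), (-20, 14.0), (-10, 13.7), (0, 13.6), (10, 12.7), (20, 14.1), (30, 14.5), (40, 13.3), (50, 14.0), (60, 14.8), (70, 13.9)]
24 [(-40, 13.9), (-30, 13.9
[... 771 characters left out ...]
(0, 13.1), (10, 12.1), (20, 12.3), (30, 12.7), (40, 13.4), (50, 13.3), (60, 12.9), (70, 13.5)]
48 [(-40, 12.4), (-30, 12.7), (-20, 12.0), (-10, 11.7), (0, 12.0), (10, 12.1), (20, 11.8), (30, 12.2), (40, 13.1), (50, 12.4), (60, 13.0), (70, 13.6)]
60 164 [ 0.0562 -0.015  -0.0056] [0.064  0.0126 0.0128]
75 115 [ 0.071  -0.0121 -0.0005] [0.079  0.006  0.0105]
90 126 [ 0.086  -0.0121 -0.0108] [0.094  0.0063 0.0089]
105 129 [ 0.1011 -0.0122 -0.0036] [0.109  0.0063 0.0078]
120 129 [ 0.1161 -0.012  -0.0046] [0.124  0.0071 0.0069]
135 133 [ 0.1314 -0.0119 -0.0174] [0.139  0.0073 0.0058]
150 141 [ 0.1465 -0.0117 -0.0078] [0.1539 0.0054 0.0055]
165 86 [ 0.1614 -0.0078 -0.0133] [ 0.169   0.0071 -0.0042]
```

View pics/w9.png

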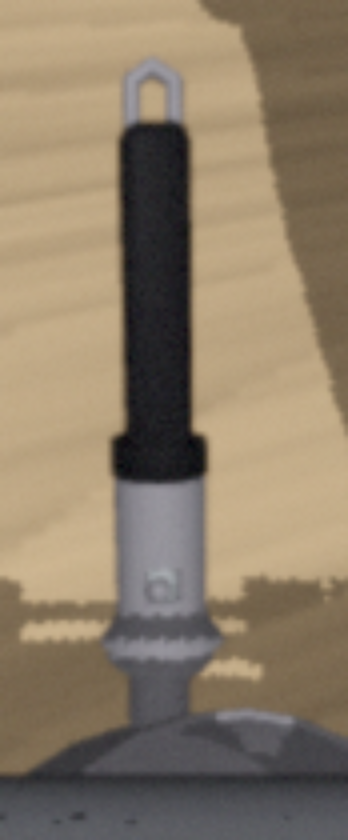

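The wrist crop shows the handle on the stub, the lip at the collar, and the button standing in the hole at (160,587), in its lower-left corner. The handle droops slightly. I'll check how far out the button is, and x from the eye and lip.

Run:
```python
from ins import *
for _ in range(2):
    s=avg(4);c,E=cap("wrist")
    E=np.eye(4);E[:3,:3]=s["ee_rot"];E[:3,3]=s["tcp_pos"];E=E@np.array(c["mount"])
    P=pts(c,E);S=(P-F)@A
ang=np.degrees(np.arctan2(-S[...,1],S[...,2]));rad=np.hypot(S[...,1],S[...,2])*1000
m=(abs(S[...,1])<.022)&(rad<22)&(S[...,0]>.012)&(S[...,0]<.036)&(ang>-20)&(ang<70)
v,u=np.where(m)
for vv in range(v.min(),v.max()+1):
    print(vv,[(int(S[vv,x,0]*1000),int(ang[vv,x]),round(float(rad[vv,x]),1)) for x in u[v==vv] if 0<ang[vv,x]<52])
q=S[(abs(S[...,1])<.015)&(abs(S[...,2])<.025)&(S[...,0]>.1)&(S[...,0]<.2)]
print("eye max x",np.percentile(q[:,0],[98,99.5,100]))
z=[(x,float(S[(abs(S[...,1]+.003)<.003)&(abs(S[...,0]-x/1000)<.003)&(rad<22)][:,2].max().round(4))) for x in range(64,156,15)];print(z)
```

```text
std mm [0.18 0.18 0.11] mouth [-11.69 -73.94 143.61] F [-0.22 -0.   -0.15] x [ 1.     -0.0013  0.0019]
std mm [0.12 0.08 0.08] mouth [-11.8  -73.84 144.04] F [ 0.08  0.01 -0.33] x [ 1.     -0.0016  0.0011]
208 []
209 [(34, 51, 11.6), (35, 43, 12.8), (34, 38, 12.1), (34, 33, 10.7), (35, 26, 13.5), (35, 21, 12.6), (35, 16, 12.3), (34, 9, 11.9), (35, 4, 12.3), (35, 0, 13.0)]
210 [(33, 48, 13.1), (33, 43, 12.8), (33, 38, 12.3), (34, 31, 14.1), (34, 27, 12.4), (34, 21, 13.2), (33, 15, 11.9), (34, 11, 13.0), (33, 5, 12.7)]
211 [(32, 49, 12.6), (32, 42, 13.0), (32, 38, 11.7), (32, 32, 12.5), (32, 27, 12.3), (33, 21, 13.2), (32, 16, 12.5), (32, 10, 12.8), (32, 4, 12.5), (32, 0, 13.4)]
212 [(31, 48, 13.1), (31, 43, 12.8), (31, 36, 13.9), (31, 32, 13.2), (31, 27, 12.1), (31, 21, 12.0), (31, 16, 12.7), (31, 11, 13.0), (31, 5, 13.1)]
213 [(29, 49, 12.7), (30, 41, 14.3), (30, 36, 13.8), (30, 31, 14.0), (30, 26, 13.2), (30, 21, 13.2), (30, 16, 13.4), (30, 11, 13.0), (29, 2, 11.6)]
214 [(28, 51, 14.1), (28, 47, 13.3), (27, 47, 10.5), (28, 40, 10.7), (27, 33, 10.3), (28, 27, 10.5), (28, 20, 11.2), (
[... 1562 characters left out ...]
), (16, 10, 13.5), (16, 5, 13.7), (16, 0, 14.0)]
225 [(14, 50, 14.3), (14, 47, 13.3), (15, 39, 15.2), (15, 35, 14.4), (15, 30, 14.5), (15, 26, 13.9), (15, 21, 14.0), (15, 16, 14.0), (15, 10, 13.8), (15, 7, 15.1), (14, 0, 13.9)]
226 [(13, 51, 13.8), (13, 45, 14.3), (13, 40, 14.4), (13, 35, 13.8), (13, 31, 13.6), (13, 25, 13.7), (14, 21, 14.1), (14, 16, 14.2), (13, 11, 14.0), (13, 5, 13.7), (14, 2, 15.3)]
227 [(12, 51, 14.1), (12, 46, 13.7), (13, 35, 14.8), (13, 30, 14.9), (12, 25, 14.0), (13, 21, 15.3), (12, 15, 13.6), (12, 9, 12.9), (12, 4, 13.1)]
eye max x [0.16948435 0.17156225 0.17273147]
[(64, 0.0127), (79, 0.0091), (94, 0.0083), (109, 0.007), (124, 0.0061), (139, 0.0051), (154, 0.0037)]
```

The button reaches 16 mm radius, which is fully out (11+5). The handle's x is about +1.5 mm and its droop about 0.06–0.07 rad, both inside limits, and the gripper is well clear. Handing in.

```bash
python3 -c "
from h import *
print(r.sense()['time_s'],r.sense()['wrist_force'].round(1));print(r.finish_job())"
```

```text
22.35 [ 0.6 -0.1  1. ]
the job is handed in; nothing more can be done
None
```

The handle is back on the pan's stub with the spring button up through the hole, and I handed the job in at about 22 s. No verdict was reported.

**What I did:**
- I saw the button about 23° off the top, towards -y, in the wrist view. I set that twist before sliding the tube on, so no separate twist was needed once home.
- I fed the tube on in 1–4 mm steps until the collar pushed back with about 8 N. The highest force I read at the wrist was about 8 N.

**Last checks (close wrist view):**
- **Button:** its top is 16 mm from the stub's axis, which is fully out.
- **Handle position:** the mouth is about 1.5 mm out from the collar (limit 3 mm). My estimate of the collar was pressed to 0 mm before release, so the handle eased back slightly when let go.
- **Droop:** the handle hangs about 0.06–0.07 rad below the stub's line (limit 0.12). This is more than the roughly 0.045 rad I'd expect from the tube's play, and I didn't resolve the difference.
- **Clearance:** the gripper is well clear, and the arm was never moved at the whisk, jug, jar or colander. I didn't re-measure them at the end.

**What went wrong on the way:** the first grasp closed on nothing. The cameras showed the real fingertips 39–40 mm behind the reported tool point. I corrected for that and the second grasp held. The handle had not moved.

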